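Register a brick kit part in the sloping gluing cradle

ROBOT

A 6-joint arm with a two-finger parallel gripper is mounted at the origin on a cart in front of the work surface, level with it; the furniture and walls round the work are solid. World frame = base frame: x ahead of the robot, y to its left, z up, the work surface at z = 0. Lengths are in m, angles in rad, forces in N, time in s.
With the tool pointing down it reaches from about 0.4 to 0.825 m from the base axis. Payload 7 kg.
Tool frame: the origin (TCP) lies between the finger pads; the fingertips stand tips_ahead ahead of it and the grasp point (between the pads) lies 6 mm ahead of it (tips_ahead is the distance from the TCP to the fingertips, in m); z points along the fingers, y is the direction in which the jaws open and shut (so a half turn about z gives the same grasp; the last joint's range is limited). The gripper opens to 88 mm and grips with 3 to 60 N. Pads are 19 mm wide; open, the fingers measure 130 mm over their backs; the gripper's body (78 mm by 193 mm) begins 47 mm behind the grasp point.
Start: joints at [-0.943, 0.359, 0.012, 0, -1.224, -0.288], TCP at [0.225, -0.636, 0.252] pointing down, gripper open.
Joint ranges: [-3.07, 3.07], [-1.43, 2.12], [-1.02, 1.25], [-3.03, 1.67], [-3.05, -0], [-3.03, 3.03]. Speed limits (rad/s): [2.39, 2.39, 3.01, 3.14, 3.14, 3.14].

INTERFACE

Orientations are given as a unit quaternion [x, y, z, w].
In Python, from station import * gives the robot as it stands.
- The arm moves only by the shell command python3 -m jog 'ROWS' [OPENING]. ROWS is JSON, a list of rows, each a list of 4 numbers: the shift along the tool's x, y, z in m, then the turn about the tool's z in rad. In form: [[x, y, z, roll], ...]. A call has exactly 5 rows; each row is the pose to reach, as a shift and turn from the pose measured when the call began, along the tool's axes at that moment; what a row does not reach only later rows make up. A row lasts 1/8 s, in which the tool goes at most 62.5 mm and 10.7 degrees, less where a joint would pass 70% of its speed; a pose out of reach is approached as far as the arm can. A call with a gripper value outside its range is refused whole. OPENING is the closure, from -1 (fully open) to 1 (shut), so that 0 is half open, set as the call begins (- or left out, the last holds). The fingers move at their own pace and stop on an object; the grip force is fixed at half the most. Time passes only in rows, so rows that repeat a pose let the fingers close, or fill a call up. It gives the time, the measured TCP pose, the force and the opening at its end, in the units of the state.
- observe(): the state, without advancing time (a new reading comes with each control period).
- read_camera(name): name is "side" or "top"; returns the picture (480x640x3 uint8, red, green, blue); there is no depth.
- camera_model(name): a dict with "vfov" (degrees; the focal length in pixels is half the picture's height over the tangent of half this angle, whatever the lens; pixels are square), "cx", "cy" (the principal point, pixels), "k1" (the pictures are not rectified: a ray, as slopes to the right and down, at radius r is drawn at 1 + k1 r^2 times it, then the intrinsics apply), "world_from_camera" (4x4, takes a point from camera to world coordinates). Camera axes: x right, y down, z forward; pixel columns grow to the right and rows downward; lengths in m; the calibration is good to about 2 mm. A picture is of the moment at which its call begins. camera_model takes no time and is no camera call.
- finish_job(): hands the job in, once; it reports no verdict.
The state is a dict: "time": time; "joint_pos": joint angles; "joint_velocities": joint speeds; "effort": joint torques, N m; "ee_pos": TCP position; "orientation": TCP orientation; "contact_force": force on the tool from outside, world axes, zero at the start; "torque": the same for the moment, N m; "gripper_width": finger opening in m.
Only numpy, scipy, OpenCV 4.12 (cv2) and the standard library are available. Lean on these libraries where they do the work, as an engineer would, in place of code of your own. Each camera call takes 0.05 s, during which the arm holds its last target.

TASK

Get the brick-red kit block ready for gluing: lay it flat on the sloping bed of the gluing cradle with its long side along the fence, and push it fully home so that its side lies flush against the fence and its lower end sits against the end stop. Let go of it there, and leave the bottles, tin, tools and cleaning block where they are.

Things in the scene. Friction and masses are not known exactly. Their poses are not given: they have to be found in the camera images.
- brick_row: the part: plain brick-red solid block, 50 x 170 x 45 mm (x, y, z), about 0.1 kg, lying on the trough floor right of the cradle. Origin at the centre of its underside; x across the 50 mm width, y along the length (starts within 0.3 rad of world y), z up. Both ends are alike. Fully home its origin is at x = -25, y = 85, z = 0 mm in the cradle_bed frame.
- cradle_bed: plywood bed of the fixed gluing cradle, sloping 27 deg, rising to the robot's left; cradle turned up to 0.15 rad. Origin at the inner corner of fence and stop, in the bed surface (z = 0), 30 mm above the worktop: x across the bed into the fence (away from robot), y up the slope, z square out of the bed. Bed spans x -101..14, y -14..234 mm; robot side and high end open. Nothing clamps the block.
- fence_face (a point): middle of the fence's working face (axes as cradle_bed). The fence is an aluminium strip along the far side of the bed, 36 mm tall off the bed, 12 mm thick; its face is the plane x = 0 of cradle_bed, from y = -12 to 200 mm. This point: y = 94, z = 18 mm.
- stop_face (a point): middle of the end stop's working face (axes as cradle_bed). The stop is an aluminium strip across the low end of the bed, 30 mm tall, 12 mm thick; its face is the plane y = 0 of cradle_bed, from x = -88 to 0 mm. This point: x = -44, z = 15 mm. The block may or may not slide down to it by itself.
- oil_bottle: bystander: cream oil bottle with red cap and spout, 25 mm across, 85 mm tall; origin at the centre of its underside
- glue_bottle: bystander: white glue bottle with blue cap, 32 mm across, 83 mm tall; origin at the centre of its underside
- screw_tin: bystander: round tin with tan lid, 54 mm across, 21 mm high; origin at the centre of its underside
- pliers: bystander: blue-handled pliers lying flat, 44 x 136 x 11 mm; origin at the centre of its underside
- screwdriver_red: bystander: red-handled screwdriver, 152 mm long, 20 mm thick; origin at the centre of its underside
- track_rubber: bystander: brown track cleaning block, 23 x 52 x 13 mm; origin at the centre of its underside

How it is judged:
At the end, for the whole second after the job is handed in: The block rests, released and still, flat on the sloping bed on its underside (within 2 degrees and 3 mm), its long side within 2.5 mm of the fence and parallel to it within 1.5 degrees, and its low end within 3 mm of the end stop (x of brick_row in the frame of cradle_bed between -0.0275 and -0.0225 m and y of brick_row in the frame of cradle_bed between 0.0825 and 0.088 m and z of brick_row in the frame of cradle_bed between -0.003 and 0.003 m and angle between the y axis of brick_row and the y axis of cradle_bed, either way round below 0.026 rad and angle between the z axis of brick_row and the z axis of cradle_bed, either way round below 0.035 rad and linear speed of brick_row below 0.01 m/s and contact force between brick_row and the fingers below 0.1 N); the robot touches nothing.
It fails at once if a bottle, the tin, a tool or the cleaning block is moved more than 25 mm from its place (distance of any of oil_bottle, glue_bottle, screw_tin, pliers, screwdriver_red, track_rubber from where it was at the start of the episode above 0.025 m).
It also fails if it takes over 58 s, if anything falls off the work surface, if the arm or the gripper's body presses on something with over 40 N, if the wrist force passes 120 N, or if a joint passes its speed limit or range.

## Working session

There is one attempt and no reset: what is moved stays moved. The work goes in short steps, Python scripts to look and compute and a shell command to move; the robot and the scene stay as the last step left them, time stands still between calls to the robot, and variables do not carry over. Pictures are saved under pics/ and viewed, and the job is handed in when it is done.

```bash
ls; mkdir -p pics; python3 - <<'E'
from station import *
import cv2,json
print(observe())
for n in("top","side"):
    cv2.imwrite(f"pics/{n}0.png",read_camera(n)[:,:,::-1]); print(camera_model(n))
E
```

```text
pics
{'time': 0.0, 'joint_pos': array([-9.42873207e-01,  3.59376833e-01,  1.10530611e-02, -3.67204526e-04,
       -1.22410506e+00, -2.88090069e-01]), 'joint_velocities': array([ 0.00014777, -0.00039918,  0.00136085, -0.00049898,  0.00118038,
        0.00071575]), 'effort': array([-2.56829720e-03, -5.82714701e+01,  2.93046731e+01,  6.99692845e+00,
        6.77647971e-03, -1.25423503e-04]), 'ee_pos': array([ 0.22481959, -0.63597485,  0.25062356]), 'orientation': array([-1.69038392e-01,  9.85609114e-01,  8.08454930e-04, -2.06079354e-04]), 'contact_force': array([-0.36662987,  0.51047048, -0.53020165]), 'torque': array([ 0.06155458,  0.00227137, -0.00895861]), 'gripper_width': 0.08758291079438649}
{'vfov': 47.6298580353062, 'cx': 320.1985392598674, 'cy': 240.99405036103946, 'k1': 0.0006315023299092366, 'world_from_camera': array([[ 0.12272793, -0.92521968,  0.35903536, -0.11979673],
       [-0.99238375, -0.11054508,  0.0543532 , -0.12063597],
       [-0.01059905, -0.36297152, -0.93173995,  1.58344997],
       [ 0.        ,  0.        ,  0.        ,  1.        ]])}
{'vfov': 54.64935617908397, 'cx': 319.15170961925054, 'cy': 229.1141460848608, 'k1': -0.010341565704866872, 'world_from_camera': array([[-0.96765001, -0.07386646,  0.24124096,  0.17854919],
       [-0.25093909,  0.38082961, -0.88994291,  1.01701529],
       [-0.02613477, -0.92169005, -0.38704576,  0.54501696],
       [ 0.        ,  0.        ,  0.        ,  1.        ]])}
```

View pics/top0.png

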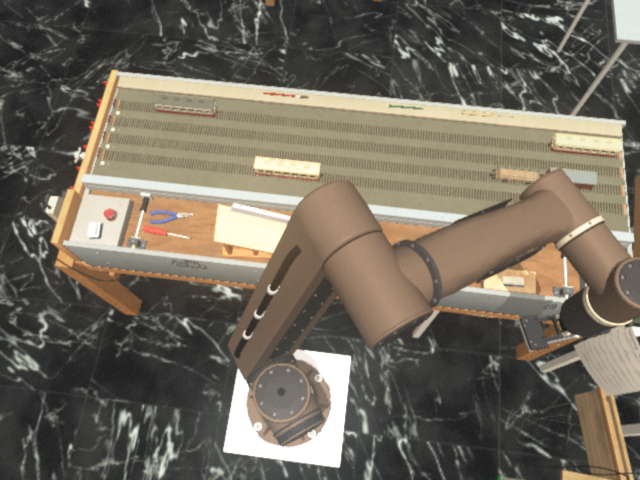

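View pics/side0.png

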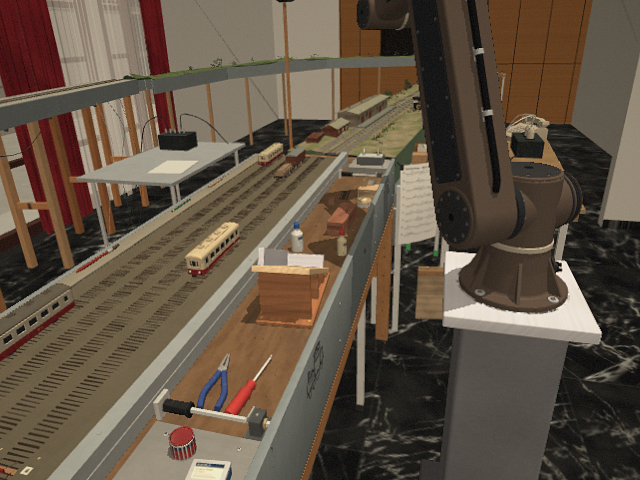

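```bash
python3 - <<'E'
import cv2
a=cv2.imread("pics/top0.png");cv2.imwrite("pics/t0z.png",cv2.resize(a[170:310,180:340],None,fx=5,fy=4.28,interpolation=2)[:600,:800])
cv2.imwrite("pics/t0z2.png",cv2.resize(a[190:330,420:620],None,fx=4,fy=4,interpolation=2))
b=cv2.imread("pics/side0.png");cv2.imwrite("pics/s0z.png",cv2.resize(b[150:350,230:430],None,fx=3,fy=3,interpolation=2))
E
```

```text
(no output)
```

View pics/t0z.png

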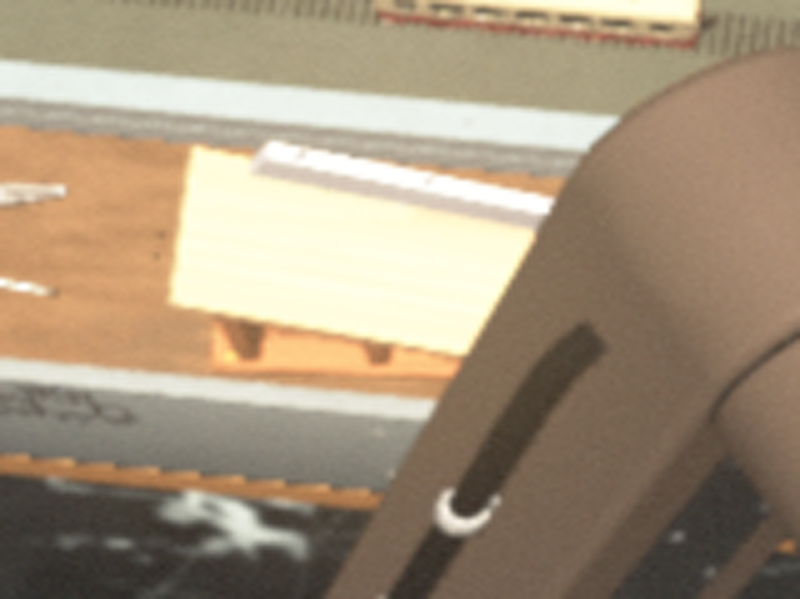

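View pics/t0z2.png

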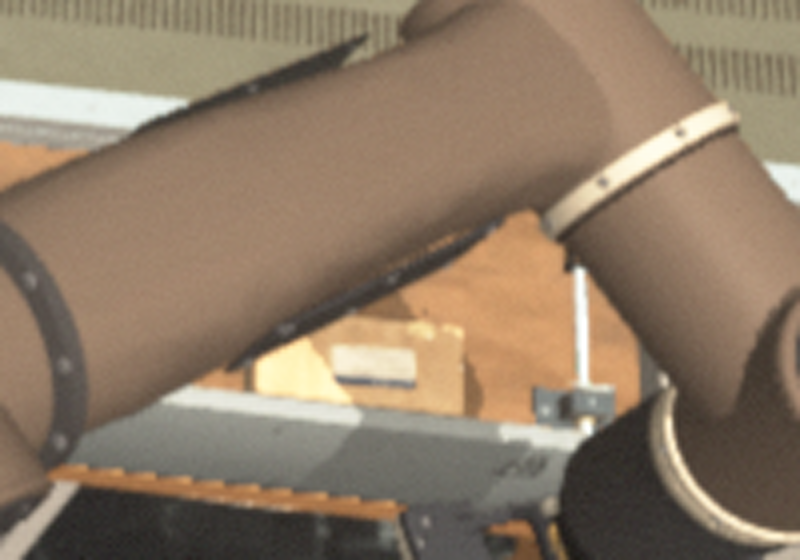

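View pics/s0z.png

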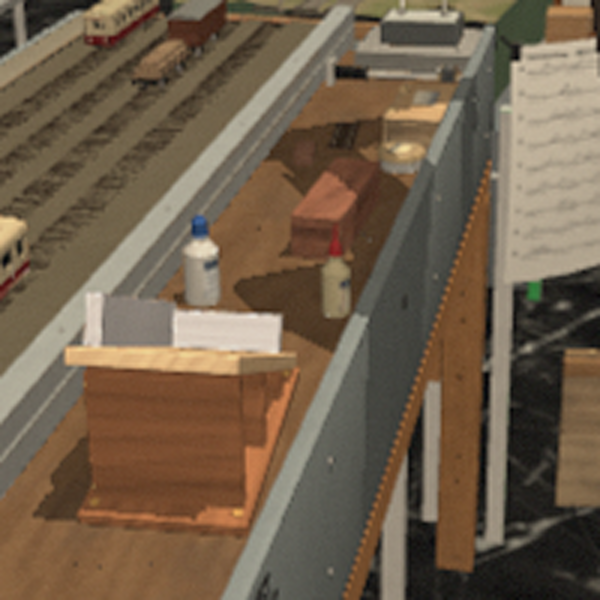

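```bash
cat > h.py <<'E'
import numpy as np, cv2
from station import *
def K(n):
    m=camera_model(n); f=240/np.tan(np.radians(m['vfov'])/2)
    return np.array([[f,0,m['cx']],[0,f,m['cy']],[0,0,1.]]),np.array([m['k1'],0,0,0,0.]),np.array(m['world_from_camera'])
def ray(n,uv):
    k,d,T=K(n); p=cv2.undistortPoints(np.array(uv,float).reshape(-1,1,2),k,d).reshape(-1,2)
    return T[:3,3],(T[:3,:3]@np.c_[p,np.ones(len(p))].T).T
def onz(n,uv,z):
    o,d=ray(n,uv); z=np.broadcast_to(z,(len(d),)); return o+d*((z-o[2])/d[:,2])[:,None]
def onplane(n,uv,p,nrm):
    o,d=ray(n,uv); return o+d*(((p-o)@nrm)/(d@nrm))[:,None]
def proj(n,P):
    k,d,T=K(n); R=T[:3,:3].T; return cv2.projectPoints(np.array(P,float).reshape(-1,1,3),cv2.Rodrigues(R)[0],-R@T[:3,3],k,d)[0].reshape(-1,2)
def tri(a,b):
    (o1,d1),(o2,d2)=ray("top",[a]),ray("side",[b]);d1=d1[0];d2=d2[0]
    s=np.linalg.lstsq(np.c_[d1,-d2],o2-o1,rcond=None)[0]; p=o1+s[0]*d1;q=o2+s[1]*d2
    return (p+q)/2,np.linalg.norm(p-q)
E
python3 - <<'E'
from h import *
np.set_printoptions(precision=4,suppress=True)
S=np.array([[293,208],[345,218],[378,160],[335,158]])/3+[230,150]
print("block top",onz("side",S,.045))
S=np.array([[200,300],[338,315]])/3+[230,150]
print("bottles",onz("side",S,.0))
# cradle fence/bed corners top view
T=np.array([[190,147],[170,302],[250,165],[265,142]])/[5,4.28]+[180,170]
print(onz("top",T,.03+.4540*.234))
print("fascia top y/wall",onz("top",np.array([[100,370],[100,85]])/[5,4.28]+[180,170],[.06]))
print("front corner side px",onz("side",[[370,200]],0.06))
E
```

```text
block top [[ 0.4842 -0.2089  0.045 ]
 [ 0.4293 -0.193   0.045 ]
 [ 0.428  -0.3604  0.045 ]
 [ 0.4742 -0.3584  0.045 ]]
bottles [[ 0.5418 -0.081   0.    ]
 [ 0.4117 -0.0754  0.    ]]
[[0.517  0.2763 0.1362]
 [0.4031 0.2659 0.1362]
 [0.5078 0.2387 0.1362]
 [0.5259 0.2331 0.1362]]
fascia top y/wall [[0.3757 0.318  0.06  ]
 [0.593  0.3628 0.06  ]]
front corner side px [[ 0.3829 -0.3576  0.06  ]]
```

```bash
python3 -m jog '[[-0.04,0.03,0,-0.15],[-0.085,0.065,0,-0.3],[-0.13,0.1,0,-0.45],[-0.175,0.135,0,-0.6],[-0.22,0.17,0,-0.75]]' -1; python3 -c "
from h import *
s=observe();from scipy.spatial.transform import Rotation as R
print(s['ee_pos'],s['joint_pos'],R.from_quat(s['orientation']).as_matrix().round(3))"
```

```text
time: 0.72
ee_pos: [0.3762, -0.4007, 0.2507]
orientation: [-0.52, 0.854, 0.001, 0.0]
contact_force: [0.9, 0.6, -0.1]
gripper_width: 0.0876
[ 0.37617852 -0.40073275  0.25069533] [-0.46125502  0.15461944 -0.26596492 -0.00115505 -1.15172762 -0.01463198] [[-0.459 -0.889 -0.001]
 [-0.889  0.459  0.002]
 [-0.001  0.002 -1.   ]]
```

```bash
python3 -m jog '[[-0.04,-0.004,0,-0.12],[-0.08,-0.008,0,-0.24],[-0.12,-0.012,0,-0.36],[-0.142,-0.014,0,-0.47],[-0.142,-0.014,0,-0.47]]' -1; python3 -c "
from h import *
s=observe();from scipy.spatial.transform import Rotation as R
print(s['ee_pos'],s['joint_pos'],R.from_quat(s['orientation']).as_matrix().round(3))
for n in('top','side'):
    cv2.imwrite(f'pics/{n}1.png',read_camera(n)[:,:,::-1])
a=cv2.imread('pics/top1.png');cv2.imwrite('pics/t1z.png',cv2.resize(a[180:300,200:340],None,fx=5,fy=5,interpolation=2))
a=cv2.imread('pics/top1.png');cv2.imwrite('pics/t1y.png',cv2.resize(a[180:330,340:540],None,fx=4,fy=4,interpolation=2))
b=cv2.imread('pics/side1.png');cv2.imwrite('pics/s1z.png',cv2.resize(b[150:350,230:430],None,fx=3,fy=3,interpolation=2))
"
```

```text
time: 1.35
ee_pos: [0.4543, -0.2798, 0.2506]
orientation: [-0.706, 0.708, 0.001, 0.0]
contact_force: [-0.0, -0.4, 0.3]
gripper_width: 0.0878
[ 0.45425676 -0.27978833  0.25059796] [-0.18542632  0.12763456 -0.29834613 -0.00173098 -1.14639179  0.18225009] [[-0.004 -1.    -0.001]
 [-1.     0.004  0.002]
 [-0.002  0.001 -1.   ]]
```

View pics/t1z.png

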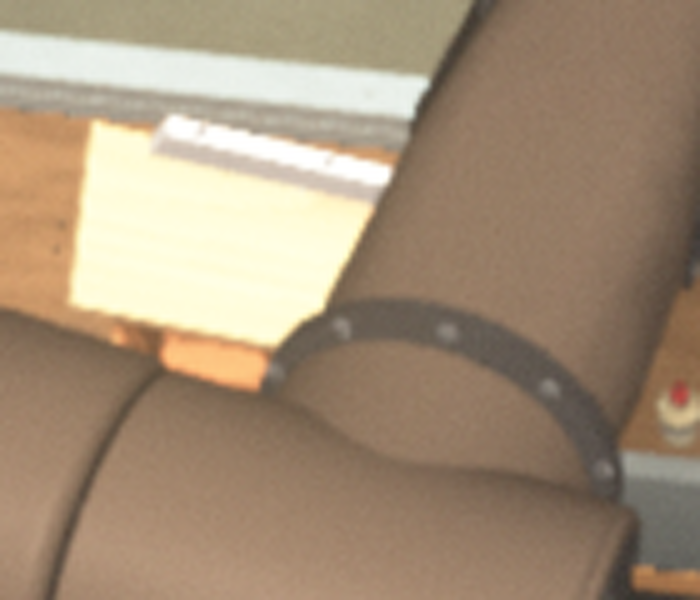

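View pics/t1y.png

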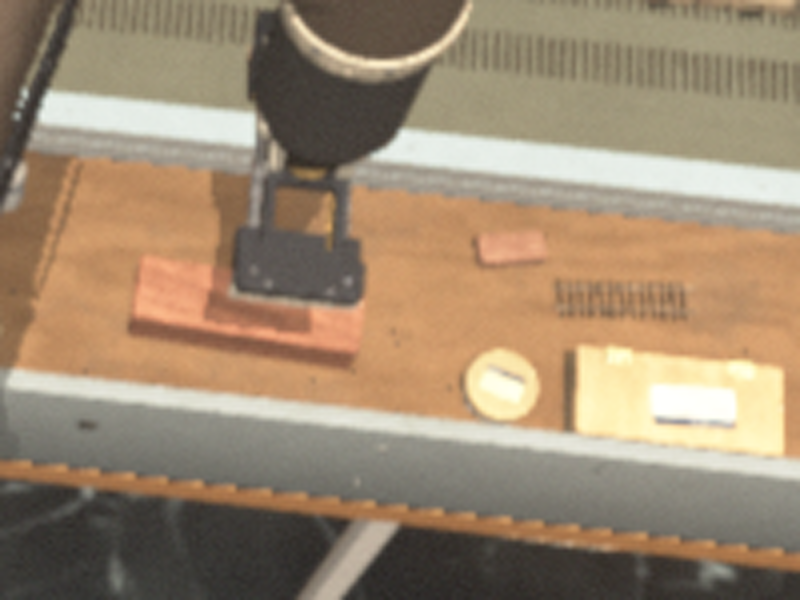

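View pics/s1z.png

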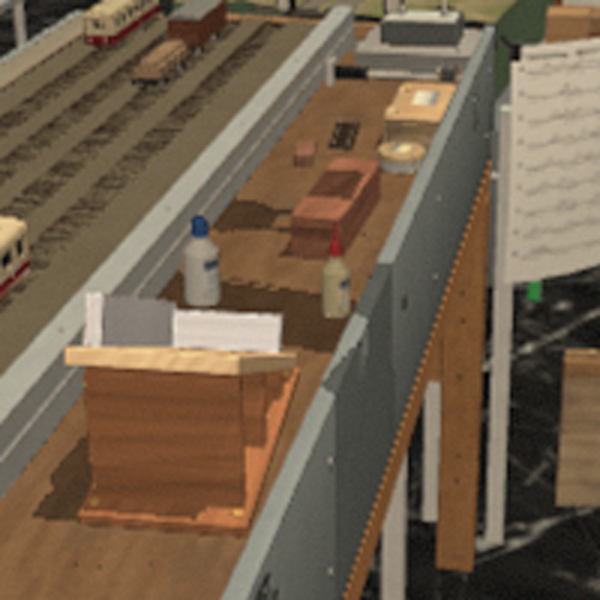

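```bash
python3 -c "
from h import *
a=cv2.imread('pics/top1.png')[236:276,364:440];cv2.imwrite('pics/t1w.png',cv2.resize(a,None,fx=10,fy=10,interpolation=2))
b=cv2.imread('pics/side1.png')[195:245,315:365];cv2.imwrite('pics/s1w.png',cv2.resize(b,None,fx=12,fy=12,interpolation=2))
"
```

```text
(no output)
```

View pics/t1w.png

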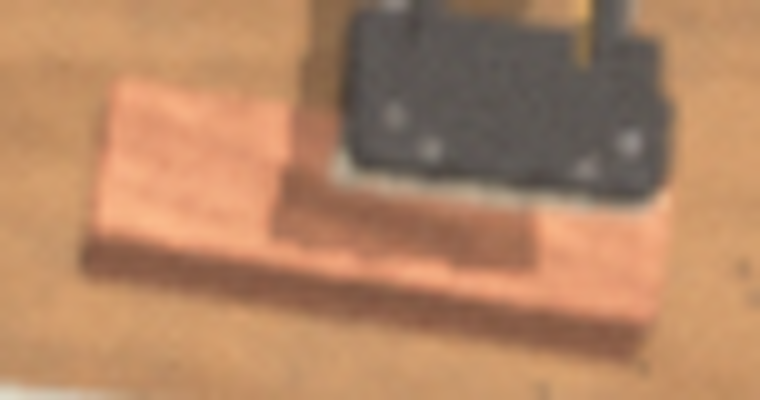

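View pics/s1w.png

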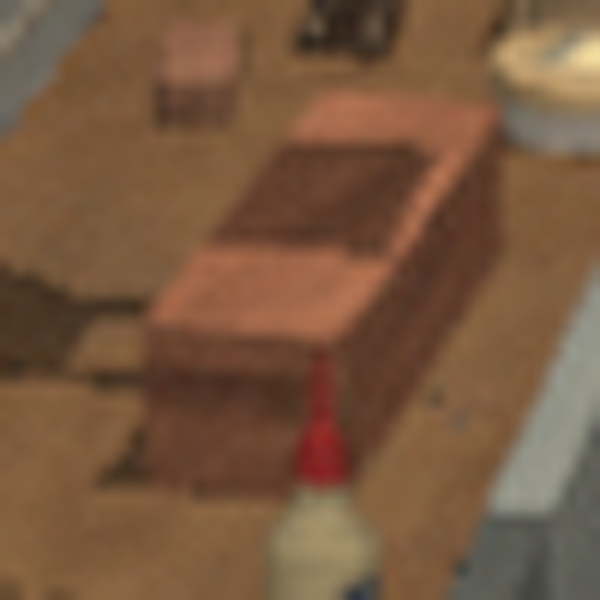

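```bash
python3 - <<'E'
from h import *
np.set_printoptions(precision=4,suppress=True)
t=(np.array([[115,80],[93,233],[652,322]])+.5)/10-.5+[364,236]
s=(np.array([[148,325],[340,345],[500,105],[320,92]])+.5)/12-.5+[315,195]
print(onz("top",t,.045));print(onz("side",s,.045))
for i in range(3): print(tri(t[i],s[i]))
for P in (onz("top",t,.045),onz("side",s,.045)):
    d=P[1]-P[2];print("len",np.linalg.norm(d),"w",np.linalg.norm(P[0]-P[1]),"yaw",np.arctan2(-d[0],d[1]),"ctr",(P[0]+P[2])/2)
E
```

```text
[[ 0.4845 -0.1968  0.045 ]
 [ 0.4348 -0.1945  0.045 ]
 [ 0.4266 -0.3618  0.045 ]]
[[ 0.4823 -0.191   0.045 ]
 [ 0.4343 -0.1872  0.045 ]
 [ 0.4274 -0.3609  0.045 ]
 [ 0.4765 -0.3624  0.045 ]]
(array([ 0.4845, -0.197 ,  0.0428]), np.float64(0.0015666600198067087))
(array([ 0.4359, -0.1947,  0.0419]), np.float64(5.333314661008531e-06))
(array([ 0.4272, -0.3619,  0.0445]), np.float64(0.0007773261333898573))
len 0.16748362936306255 w 0.04976194264261413 yaw -0.048861405273452466 ctr [ 0.4555 -0.2793  0.045 ]
len 0.17384740002637666 w 0.048124853601458094 yaw -0.039881954295707976 ctr [ 0.4548 -0.276   0.045 ]
```

```bash
python3 - <<'E'
import station
print([n for n in dir(station) if n[0]!='_'])
print(getattr(station,'tips_ahead',None))
E
```

```text
['IKError', 'camera_model', 'finish_job', 'observe', 'read_camera', 'tips_ahead']
0.025
```

```bash
python3 -c "
from h import *
a=cv2.imread('pics/side1.png')[200:350,280:400];cv2.imwrite('pics/s1v.png',cv2.resize(a,None,fx=4,fy=4,interpolation=2))
"
```

```text
(no output)
```

View pics/s1v.png

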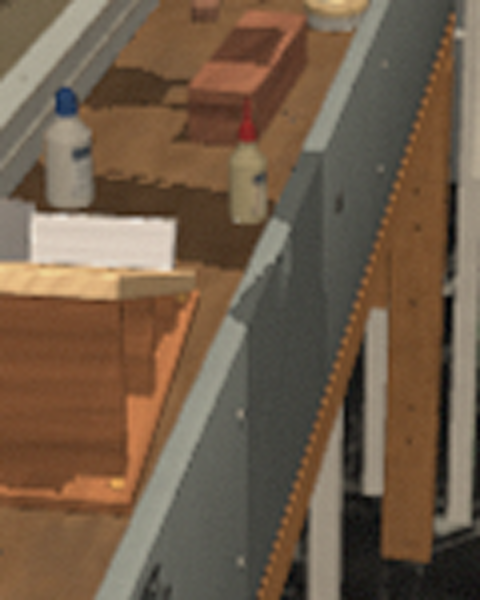

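```bash
python3 - <<'E'
from h import *
np.set_printoptions(precision=4,suppress=True)
def line(tp,sp):
    o1,d1=ray("top",tp);o2,d2=ray("side",sp)
    n1=np.cross(d1[0],d1[-1]);n2=np.cross(d2[0],d2[-1]);
    A=np.c_[n1/np.linalg.norm(n1),n2/np.linalg.norm(n2)].T;b=[A[0]@o1,A[1]@o2]
    for y in(-.4,-.2,0,.2):
        print(y,np.linalg.solve(A[:,[0,2]],b-A[:,1]*y))
f=lambda p,s,o:(np.array(p)+.5)/s-.5+o
print("fascia");line(f([[10,372],[780,455]],4,[340,180]),f([[375,5],[98,600]],4,[280,200]))
print("backwall inner top");line(f([[5,95+28],[790,168+35]],4,[340,180]),f([[130,0],[0,155]],4,[280,200]))
E
```

```text
fascia
-0.4 [ 0.4037 -0.0193]
-0.2 [0.3934 0.0079]
0 [0.3832 0.0352]
0.2 [0.373  0.0625]
backwall inner top
-0.4 [0.5949 0.0211]
-0.2 [0.5899 0.029 ]
0 [0.585  0.0369]
0.2 [0.58   0.0448]
```

```bash
python3 -m jog '[[-0.002,-0.001,0.03,0.04],[-0.002,-0.001,0.07,0.04],[-0.002,-0.001,0.11,0.04],[-0.002,-0.001,0.14,0.04],[-0.002,-0.001,0.15,0.04]]' -0.5; python3 -c "
from h import *
for n in('top','side'):
    cv2.imwrite(f'pics/{n}2.png',read_camera(n)[:,:,::-1])
a=cv2.imread('pics/top2.png')[236:276,364:440];a=cv2.resize(a,None,fx=10,fy=10,interpolation=2)
b=cv2.imread('pics/side2.png')[180:245,300:380];b=cv2.resize(b,None,fx=8,fy=8,interpolation=2);cv2.imwrite('pics/s2.png',b);cv2.imwrite('pics/t2.png',a)
"
```

```text
time: 2.08
ee_pos: [0.4526, -0.2792, 0.0989]
orientation: [-0.689, 0.725, 0.003, -0.001]
contact_force: [0.1, -0.1, 0.5]
gripper_width: 0.0656
```

View pics/s2.png

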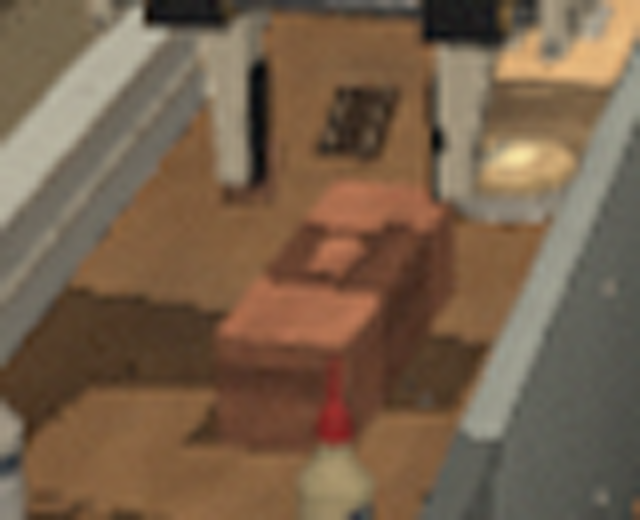

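```bash
python3 -m jog '[[0,-0.002,0.015,0],[0,-0.002,0.03,0],[0,-0.002,0.045,0],[0,-0.002,0.054,0],[0,-0.002,0.054,0]]' -0.5;  python3 -m jog '[[0,0,0,0],[0,0,0,0],[0,0,0,0],[0,0,0,0],[0,0,0,0]]' 1; python3 -c "
from h import *
for n in('top','side'):
    cv2.imwrite(f'pics/{n}3.png',read_camera(n)[:,:,::-1])
b=cv2.imread('pics/side3.png')[180:245,300:380];b=cv2.resize(b,None,fx=8,fy=8,interpolation=2);cv2.imwrite('pics/s3.png',b)
"
```

```text
time: 2.8
ee_pos: [0.4549, -0.2791, 0.0451]
orientation: [-0.69, 0.724, 0.003, -0.001]
contact_force: [0.5, -0.9, 0.1]
gripper_width: 0.0656
time: 3.42
ee_pos: [0.4553, -0.2791, 0.0455]
orientation: [-0.69, 0.724, 0.002, -0.001]
contact_force: [0.6, 2.0, 4.3]
gripper_width: 0.05
```

View pics/s3.png

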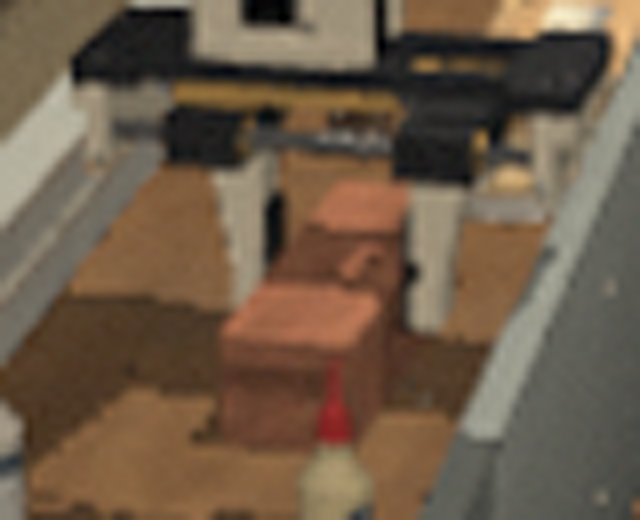

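View pics/top3.png

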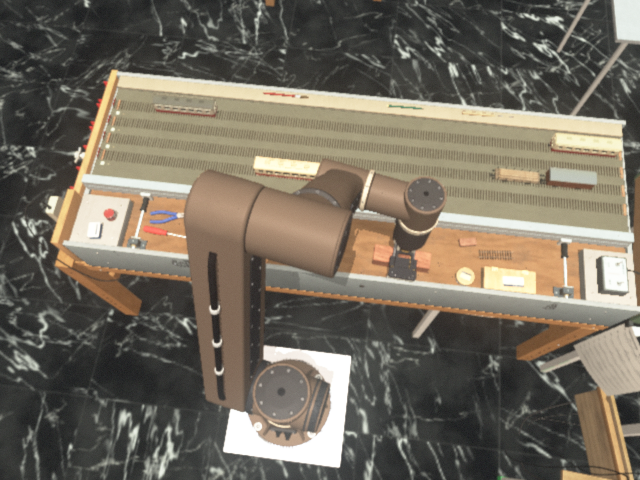

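```bash
python3 -c "
from h import *
a=cv2.imread('pics/top1.png')[195:265,210:290];cv2.imwrite('pics/t1c.png',cv2.resize(a,None,fx=8,fy=8,interpolation=2))
a=cv2.imread('pics/top0.png')[195:265,210:290];cv2.imwrite('pics/t0c.png',cv2.resize(a,None,fx=8,fy=8,interpolation=2))
b=cv2.imread('pics/side1.png')[240:300,248:338];cv2.imwrite('pics/s1c.png',cv2.resize(b,None,fx=8,fy=8,interpolation=2))
"
```

```text
(no output)
```

View pics/t0c.png

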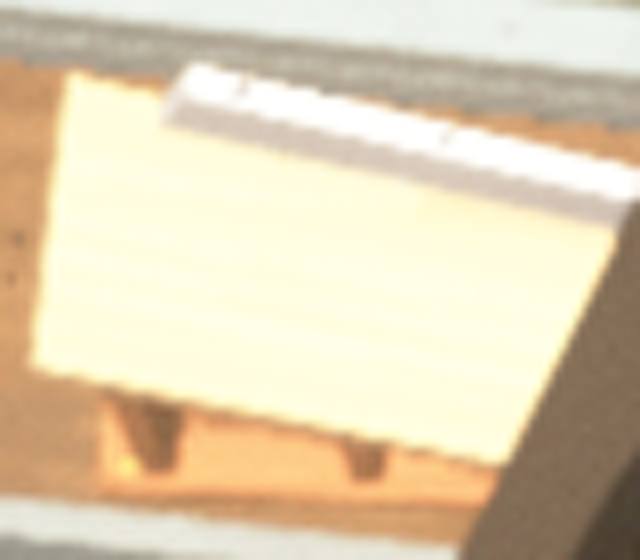

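View pics/s1c.png

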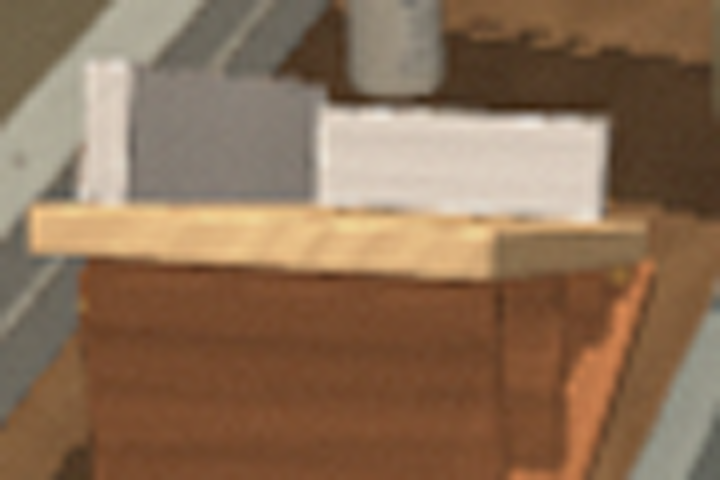

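```bash
cat > crad.py <<'E'
from h import *
np.set_printoptions(precision=4,suppress=True)
c,s=np.cos(np.radians(27)),np.sin(np.radians(27))
f=lambda p,k,o:(np.array(p,float)+.5)/k-.5+o
def fit(W,H):
    a=W-W.mean(0);b=H-H.mean(0); z=np.sum((a[:,0]+1j*a[:,1])*np.conj(b[:,0]+1j*b[:,1])); th=np.angle(z)
    R=np.array([[np.cos(th),-np.sin(th)],[np.sin(th),np.cos(th)]]); o=W.mean(0)-R@H.mean(0)
    return th,o,W-(H@R.T+o)
def run(n,px,M):
    M=np.array(M)/1000.; z=.03+M[:,1]*s+M[:,2]*c; H=np.c_[M[:,0],M[:,1]*c-M[:,2]*s]
    return onz(n,px,z)[:,:2],H
if __name__=="__main__":
    t=run("top",f([[65,72],[32,372],[163,125]],8,[210,195]),[[14,234,0],[-101,234,0],[0,200,0]])
    sd=run("side",f([[32,205],[497,233],[645,222],[607,118],[132,65],[130,203]],8,[248,240]),[[14,234,0],[-101,234,0],[-101,-14,0],[-88,0,30],[0,200,36],[0,200,0]])
    for W,H in (t,sd,(np.r_[t[0],sd[0]],np.r_[t[1],sd[1]])): print(*fit(W,H),sep="\n")
    # yaw from fence base line in top: points on x=0,z=0 line, bed plane height unknown along: iterate with yaw
    for name,P,x in(("fence",[[163,125],[615,227]],0),("near",[[32,372],[505,465]],-.101)):
        th,o,_=fit(np.r_[t[0],sd[0]],np.r_[t[1],sd[1]])
        n=np.array([s*np.sin(th),-s*np.cos(th),c]);p0=np.r_[o,.03]
        Q=onplane("top",f(P,8,[210,195]),p0,n);d=Q[0]-Q[1];print(name,np.arctan2(-d[0],d[1]), ((Q[:,:2]-o)@[np.cos(th),np.sin(th)]))
E
python3 crad.py
```

```text
0.08193139738226035
[0.5218 0.0668]
[[ 0.0007  0.002 ]
 [-0.0026  0.0006]
 [ 0.002  -0.0026]]
0.08512744983828796
[0.5208 0.0668]
[[-0.0003  0.0009]
 [-0.0001  0.0018]
 [ 0.0007 -0.0004]
 [-0.0008 -0.002 ]
 [ 0.0005  0.0015]
 [-0.     -0.0018]]
0.08219236315845363
[0.5209 0.0667]
[[ 0.0016  0.0021]
 [-0.0017  0.0007]
 [ 0.0029 -0.0025]
 [-0.001   0.001 ]
 [-0.0008  0.0016]
 [ 0.0007 -0.0006]
 [-0.0009 -0.0021]
 [-0.0001  0.0016]
 [-0.0007 -0.0017]]
fence 0.0833872096558155 [0.0032 0.0034]
near 0.08663410346472127 [-0.1028 -0.1021]
```

```bash
python3 -m jog '[[0,0,-0.03,0],[0,0,-0.07,0],[0,0,-0.11,0],[0,0,-0.15,-0.05],[0,0,-0.175,-0.135]]' 1; python3 -c "
from h import *
from scipy.spatial.transform import Rotation as R
print(observe()['ee_pos'],R.from_quat(observe()['orientation']).as_matrix())
b=read_camera('side')[:,:,::-1];b=cv2.resize(b[130:260,260:400],None,fx=4,fy=4,interpolation=2);cv2.imwrite('pics/s4.png',b)
"
```

```text
time: 4.15
ee_pos: [0.4561, -0.2795, 0.2222]
orientation: [0.738, -0.675, -0.002, 0.0]
contact_force: [0.5, -0.7, -0.8]
gripper_width: 0.0494
[ 0.45606717 -0.27952968  0.22223718] [[ 0.0882218  -0.99609693 -0.00279736]
 [-0.99609869 -0.08822712  0.00183659]
 [-0.00207622  0.00262442 -0.9999944 ]]
```

View pics/s4.png

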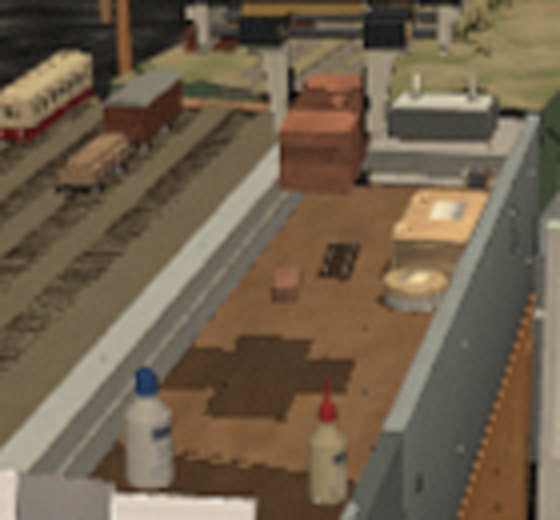

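```bash
python3 -m jog '[[-0.04,-0.0035,0,0],[-0.085,-0.0075,0,0],[-0.13,-0.0115,0,0],[-0.175,-0.0155,0,0],[-0.22,-0.0194,0,0]]' 1; python3 -m jog '[[-0.04,-0.0035,0,0],[-0.085,-0.0075,0,0],[-0.13,-0.0115,0,0],[-0.17,-0.015,0,0],[-0.188,-0.0166,0,0]]' 1; python3 -c "
from h import *
from scipy.spatial.transform import Rotation as R
print(observe()['ee_pos'],R.from_quat(observe()['orientation']).as_matrix())
b=read_camera('side')[:,:,::-1];b=cv2.resize(b[180:310,240:380],None,fx=4,fy=4,interpolation=2);cv2.imwrite('pics/s5.png',b)
b=read_camera('top')[:,:,::-1];b=cv2.resize(b[170:320,180:380],None,fx=4,fy=4,interpolation=2);cv2.imwrite('pics/t5.png',b)
"
```

```text
time: 4.82
ee_pos: [0.4554, -0.058, 0.2247]
orientation: [0.739, -0.673, -0.0, 0.0]
contact_force: [1.1, -0.0, -0.6]
gripper_width: 0.05
time: 5.45
ee_pos: [0.454, 0.1322, 0.2242]
orientation: [0.74, -0.673, -0.0, 0.0]
contact_force: [-0.4, -0.2, -0.5]
gripper_width: 0.05
[0.45398535 0.13224493 0.2241607 ] [[ 9.42523220e-02 -9.95547898e-01 -9.39284589e-04]
 [-9.95548322e-01 -9.42520911e-02 -2.87281451e-04]
 [ 1.97472908e-04  9.62180140e-04 -9.99999518e-01]]
```

View pics/s5.png

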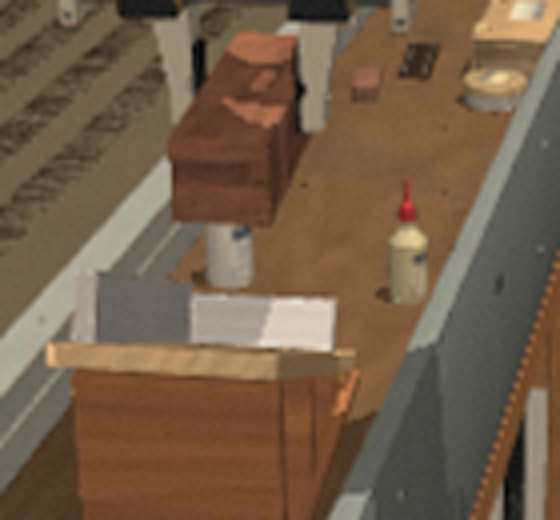

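View pics/t5.png

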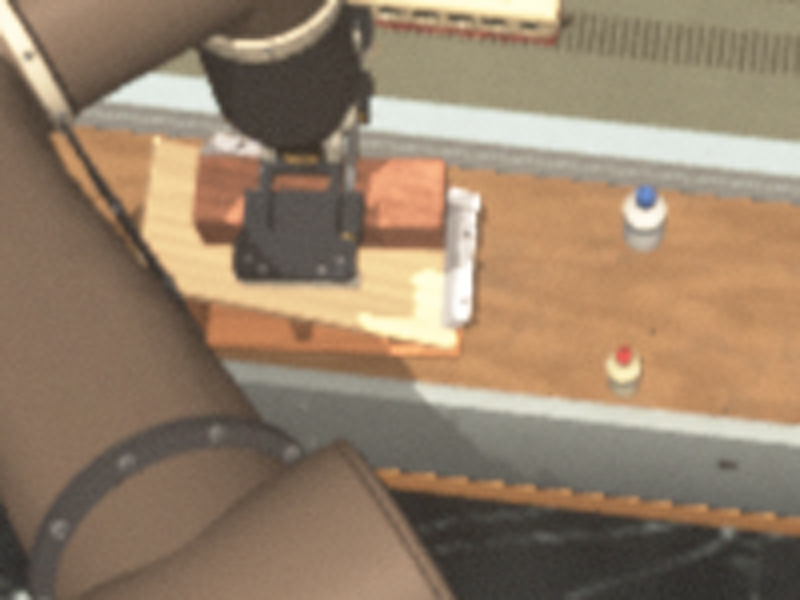

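```bash
python3 -m jog '[[0.002,-0.001,0.015,0.01],[0.002,-0.001,0.03,0.01],[0.002,-0.001,0.045,0.01],[0.002,-0.001,0.058,0.01],[0.002,-0.001,0.064,0.01]]' 1; python3 -c "
from h import *
from scipy.spatial.transform import Rotation as R
print(observe()['ee_pos'],R.from_quat(observe()['orientation']).as_matrix())
b=read_camera('side')[:,:,::-1];b=cv2.resize(b[180:310,240:380],None,fx=4,fy=4,interpolation=2);cv2.imwrite('pics/s6.png',b)
b=read_camera('top')[:,:,::-1];b=cv2.resize(b[170:320,180:380],None,fx=4,fy=4,interpolation=2);cv2.imwrite('pics/t6.png',b)
"
```

```text
time: 6.18
ee_pos: [0.455, 0.1294, 0.159]
orientation: [0.736, -0.677, -0.0, 0.001]
contact_force: [-0.1, -1.1, -0.4]
gripper_width: 0.0498
[0.45499295 0.12941825 0.1590082 ] [[ 0.0841132  -0.99645382 -0.00217924]
 [-0.9964556  -0.08411053 -0.00128878]
 [ 0.00110091  0.00227992 -0.99999679]]
```

View pics/s6.png

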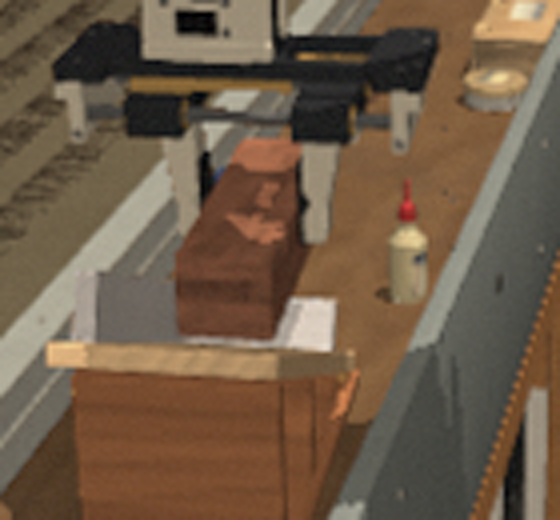

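View pics/t6.png

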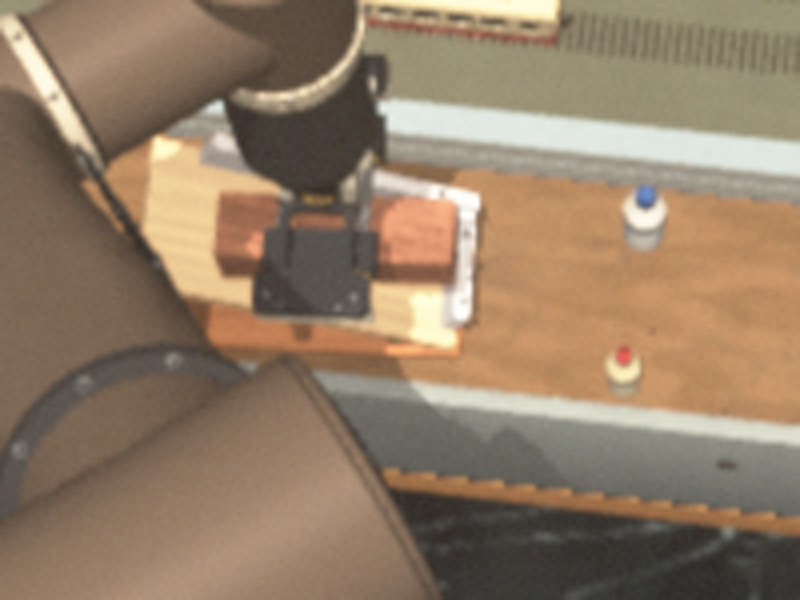

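```bash
python3 -m jog '[[-0.003,-0.0005,0,0],[-0.006,-0.001,0.002,0],[-0.006,-0.001,0.005,0],[-0.006,-0.001,0.008,0],[-0.006,-0.001,0.01,0]]' 1; python3 -m jog '[[0,0,0.002,0],[0,0,0.004,0],[0,0,0.006,0],[0,0,0.008,0],[0,0,0.01,0]]' 1
```

```text
time: 6.9
ee_pos: [0.456, 0.1348, 0.15]
orientation: [0.736, -0.676, 0.0, 0.001]
contact_force: [2.2, -7.9, 5.4]
gripper_width: 0.0492
time: 7.52
ee_pos: [0.456, 0.1334, 0.1402]
orientation: [0.736, -0.677, 0.001, 0.002]
contact_force: [2.0, -10.1, 4.4]
gripper_width: 0.0496
```

```bash
python3 -m jog '[[0,0,0.002,0],[0,0,0.004,0],[0,0,0.006,0],[0,0,0.008,0],[0,0,0.01,0]]' 1; python3 -m jog '[[0,0,0.002,0],[0,0,0.004,0],[0,0,0.006,0],[0,0,0.008,0],[0,0,0.009,0]]' 1; python3 -c "
from h import *
b=read_camera('side')[:,:,::-1];b=cv2.resize(b[180:310,240:380],None,fx=4,fy=4,interpolation=2);cv2.imwrite('pics/s7.png',b)
"
```

```text
time: 8.15
ee_pos: [0.456, 0.1326, 0.1303]
orientation: [0.736, -0.677, 0.001, 0.003]
contact_force: [2.6, -6.6, 4.2]
gripper_width: 0.05
time: 8.78
ee_pos: [0.4561, 0.1324, 0.1212]
orientation: [0.736, -0.677, 0.002, 0.003]
contact_force: [0.4, -4.5, 3.9]
gripper_width: 0.0499
```

View pics/s7.png

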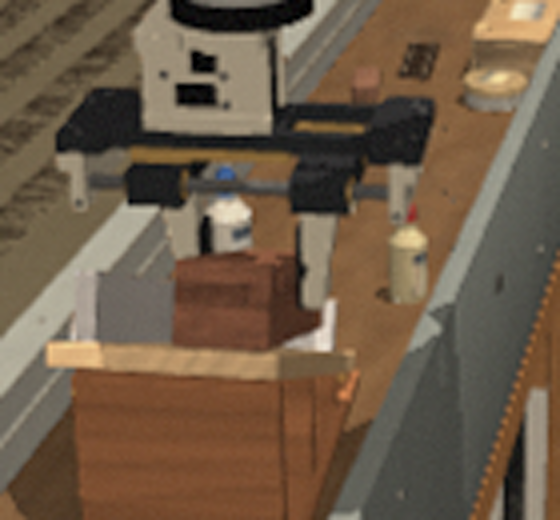

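```bash
python3 -m jog '[[0,0,0.001,0],[0,0,0.002,0],[0,0,0.003,0],[0,0,0.004,0],[0,0,0.0045,0]]' 1; python3 -m jog '[[0,0,0.001,0],[0,0,0.001,0],[0,0,0.002,0],[0,0,0.002,0],[0,0,0.003,0]]' 1;
```

```text
time: 9.45
ee_pos: [0.4561, 0.1326, 0.1166]
orientation: [0.736, -0.677, 0.001, 0.002]
contact_force: [0.4, -3.3, 3.5]
gripper_width: 0.0498
time: 10.07
ee_pos: [0.4562, 0.1328, 0.1141]
orientation: [0.737, -0.676, 0.002, 0.002]
contact_force: [-6.1, -1.9, 19.3]
gripper_width: 0.05
```

```bash
python3 -m jog '[[0,0,-0.001,0],[0,0,-0.001,0],[0,0,-0.001,0],[0,0,-0.001,0],[0,0,-0.001,0]]' -0.37; python3 -c "
from h import *
b=read_camera('side')[:,:,::-1];b=cv2.resize(b[180:310,240:380],None,fx=4,fy=4,interpolation=2);cv2.imwrite('pics/s8.png',b)
b=read_camera('top')[:,:,::-1];b=cv2.resize(b[170:320,180:380],None,fx=4,fy=4,interpolation=2);cv2.imwrite('pics/t8.png',b)
"
```

```text
time: 10.7
ee_pos: [0.4561, 0.1327, 0.115]
orientation: [0.737, -0.676, 0.002, 0.002]
contact_force: [0.4, 0.5, -0.1]
gripper_width: 0.0602
```

View pics/s8.png

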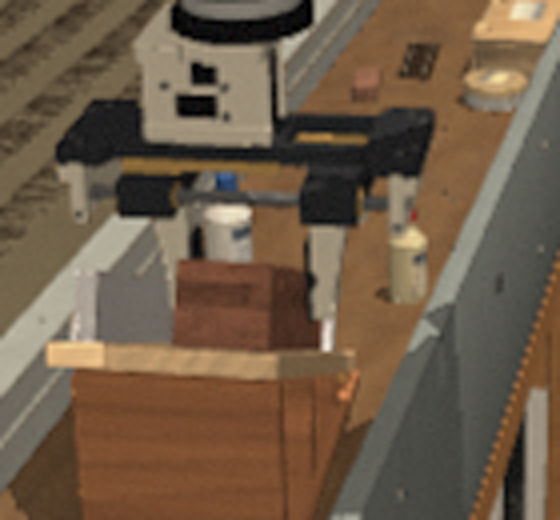

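View pics/t8.png

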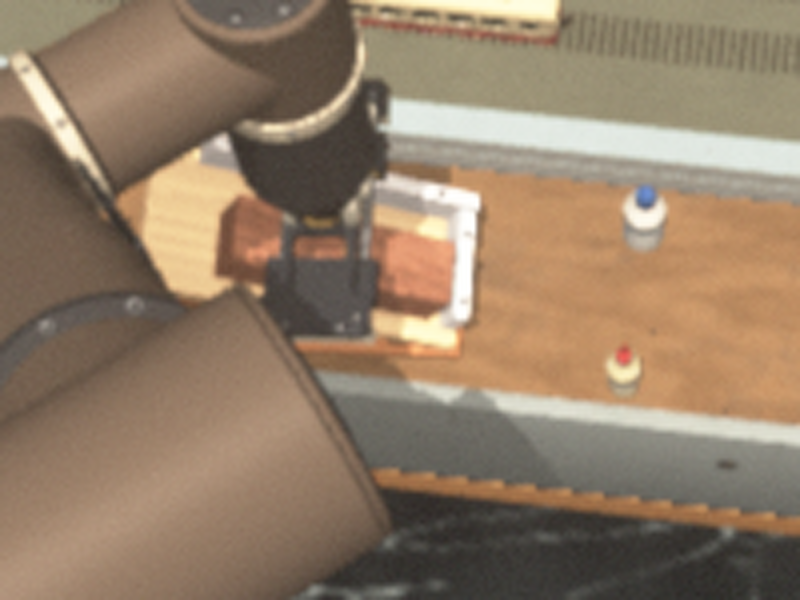

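```bash
python3 -m jog '[[0,0,-0.01,0],[0,0,-0.03,0],[0,0,-0.06,0],[0,0,-0.09,0],[0,0,-0.1,0]]' -0.37; python3 -m jog '[[0,0.02,0,0],[0,0.04,0,0],[0,0.052,0,0],[0,0.052,0,0],[0,0.052,0,0]]' 1; python3 -c "
from h import *
b=read_camera('side')[:,:,::-1];cv2.imwrite('pics/side9.png',b);b=cv2.resize(b[220:310,240:350],None,fx=6,fy=6,interpolation=2);cv2.imwrite('pics/s9.png',b)
b=read_camera('top')[:,:,::-1];cv2.imwrite('pics/top9.png',b);b=cv2.resize(b[195:265,210:310],None,fx=8,fy=8,interpolation=2);cv2.imwrite('pics/t9.png',b)
"
```

```text
time: 11.42
ee_pos: [0.4571, 0.1338, 0.2176]
orientation: [0.737, -0.676, 0.002, 0.001]
contact_force: [0.2, 0.8, -0.4]
gripper_width: 0.06
time: 12.05
ee_pos: [0.4055, 0.1297, 0.2176]
orientation: [0.737, -0.676, 0.002, 0.0]
contact_force: [0.3, -0.6, 0.1]
gripper_width: 0.0156
```

View pics/s9.png

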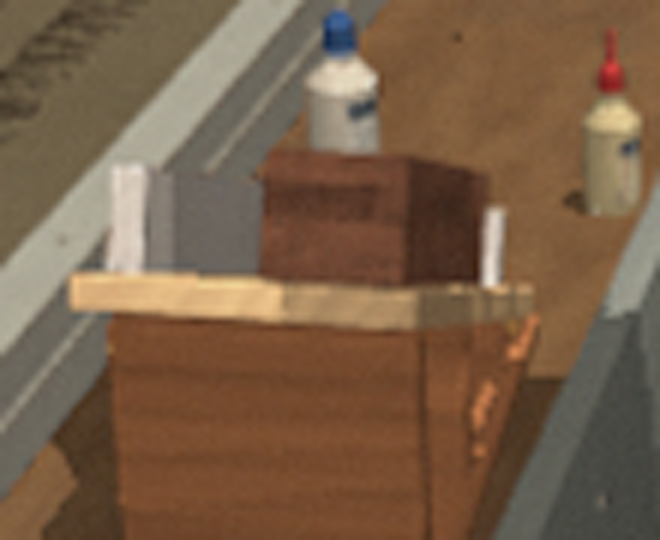

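View pics/t9.png

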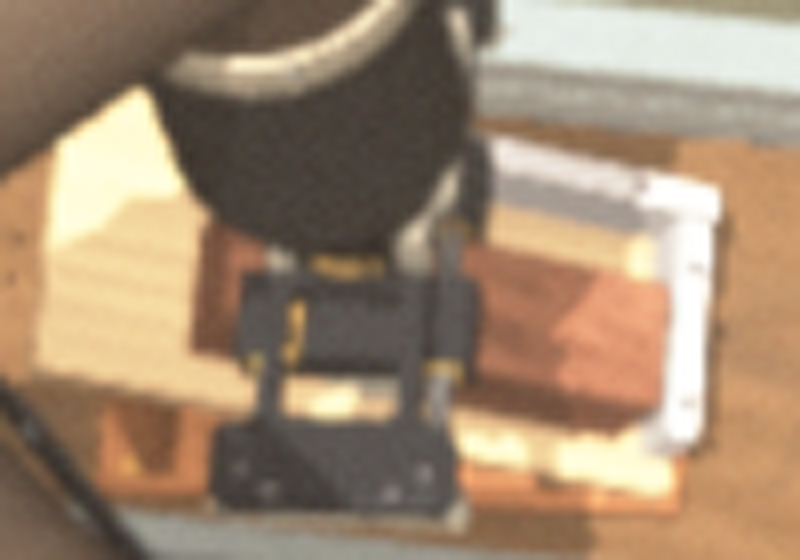

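```bash
python3 -m jog '[[0.002,0.006,0.01,0],[0.003,0.006,0.03,0],[0.004,0.006,0.055,0],[0.004,0.006,0.08,0],[0.004,0.006,0.09,0]]' 1; python3 -m jog '[[0,0,0.005,0],[0,0,0.01,0],[0,0,0.015,0],[0,0,0.018,0],[0,0,0.018,0]]' 1;  python3 -c "
from h import *
b=read_camera('side')[:,:,::-1];b=cv2.resize(b[200:310,240:370],None,fx=5,fy=5,interpolation=2);cv2.imwrite('pics/s10.png',b)
"
```

```text
time: 12.78
ee_pos: [0.3992, 0.1238, 0.1257]
orientation: [0.736, -0.677, 0.002, 0.002]
contact_force: [-0.4, -0.4, 0.8]
gripper_width: 0.0007
time: 13.4
ee_pos: [0.3992, 0.1237, 0.1077]
orientation: [0.736, -0.677, 0.002, 0.002]
contact_force: [0.6, 0.0, 0.3]
gripper_width: 0.0007
```

View pics/s10.png

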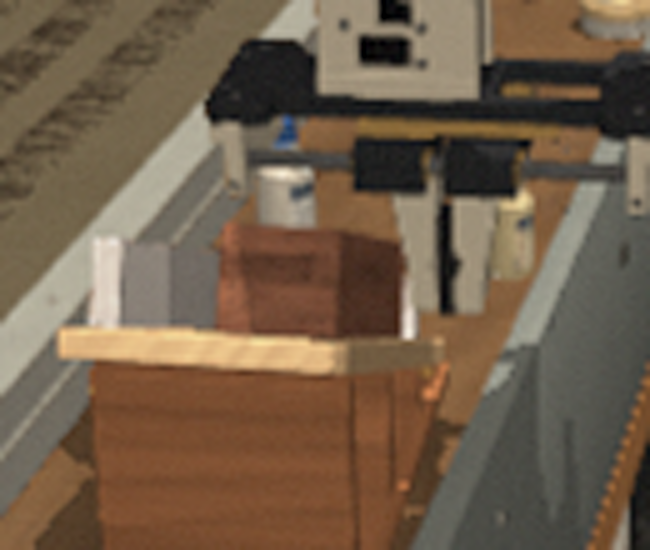

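```bash
python3 -m jog '[[0,-0.006,0,0],[0,-0.012,0,0],[0,-0.017,0,0],[0,-0.022,0,0],[0,-0.026,0,0]]' 1; python3 -c "
from h import *
b=read_camera('side')[:,:,::-1];b=cv2.resize(b[200:310,240:370],None,fx=5,fy=5,interpolation=2);cv2.imwrite('pics/s11.png',b)
b=read_camera('top')[:,:,::-1];b=cv2.resize(b[195:265,210:310],None,fx=8,fy=8,interpolation=2);cv2.imwrite('pics/t11.png',b)
# back wall check
f=lambda p,k,o:(np.array(p,float)+.5)/k-.5+o
for z in(.0,.03,.06,.09):
  print(z,onz('top',f([[40,55],[740,125],[5,93],[790,165]],4,[180,170])*0+f([[5,123],[790,203],[5,95],[790,165]],4,[340,180]),z)[:,:2].round(3).tolist(),onz('side',f([[130,0],[0,155]],4,[280,200]),z)[:,:2].round(3).tolist())
"
```

```text
time: 14.08
ee_pos: [0.4253, 0.1258, 0.1076]
orientation: [0.736, -0.677, 0.002, 0.002]
contact_force: [-2.2, -1.1, 1.3]
gripper_width: 0.0003
0.0 [[0.602, -0.081], [0.606, -0.699], [0.627, -0.078], [0.639, -0.7]] [[0.611, -0.495], [0.614, -0.147]]
0.03 [[0.589, -0.082], [0.593, -0.688], [0.613, -0.079], [0.625, -0.689]] [[0.588, -0.412], [0.59, -0.083]]
0.06 [[0.575, -0.082], [0.579, -0.677], [0.599, -0.08], [0.61, -0.678]] [[0.564, -0.329], [0.566, -0.019]]
0.09 [[0.561, -0.083], [0.565, -0.666], [0.584, -0.081], [0.596, -0.667]] [[0.54, -0.245], [0.542, 0.045]]
```

View pics/s11.png

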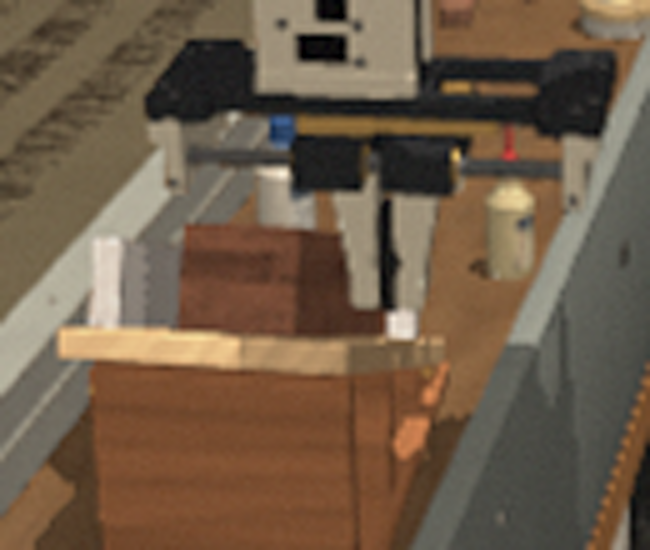

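View pics/t11.png

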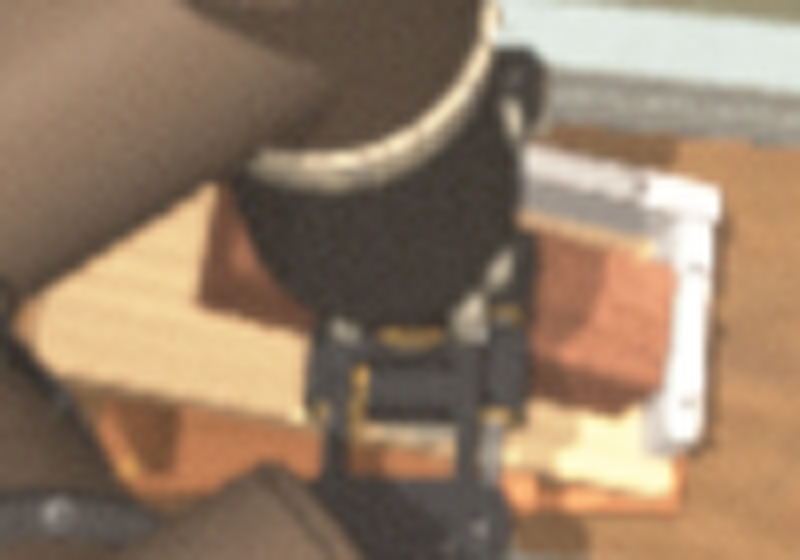

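```bash
python3 -m jog '[[0,-0.003,0,0],[0,-0.006,0,0],[0,-0.009,0,0],[0,-0.011,0,0],[0,-0.011,0,0]]' 1; python3 -m jog '[[0,0.004,0,0],[0,0.008,-0.005,0],[0,0.008,-0.03,0],[0,0.008,-0.06,0],[0,0.008,-0.08,0]]' 1; python3 -m jog '[[0,-0.02,-0.005,0],[0,-0.04,-0.01,0],[0,-0.055,-0.01,0],[0,-0.055,-0.01,0],[0,-0.055,-0.01,0]]' -1; python3 -c "
from h import *
b=read_camera('side')[:,:,::-1];cv2.imwrite('pics/side12.png',b);b=cv2.resize(b[200:310,240:370],None,fx=5,fy=5,interpolation=2);cv2.imwrite('pics/s12.png',b)
b=read_camera('top')[:,:,::-1];b=cv2.resize(b[195:265,210:310],None,fx=8,fy=8,interpolation=2);cv2.imwrite('pics/t12.png',b)
"
```

```text
time: 14.8
ee_pos: [0.4368, 0.1271, 0.1077]
orientation: [0.736, -0.677, 0.002, 0.002]
contact_force: [0.6, 0.5, 0.2]
gripper_width: 0.0
time: 15.42
ee_pos: [0.4289, 0.1271, 0.1895]
orientation: [0.736, -0.676, 0.002, 0.001]
contact_force: [-0.4, -0.1, -0.0]
gripper_width: 0.0008
time: 16.05
ee_pos: [0.483, 0.1315, 0.1991]
orientation: [0.736, -0.677, 0.002, 0.002]
contact_force: [-0.4, 0.4, -0.3]
gripper_width: 0.0445
```

View pics/s12.png

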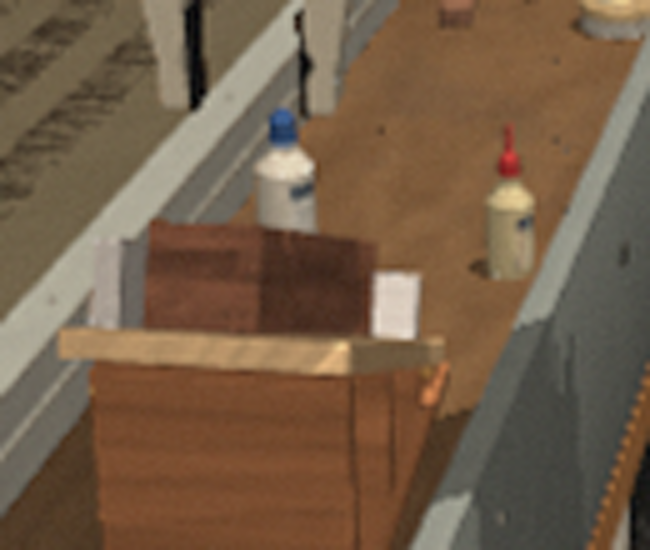

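View pics/t12.png

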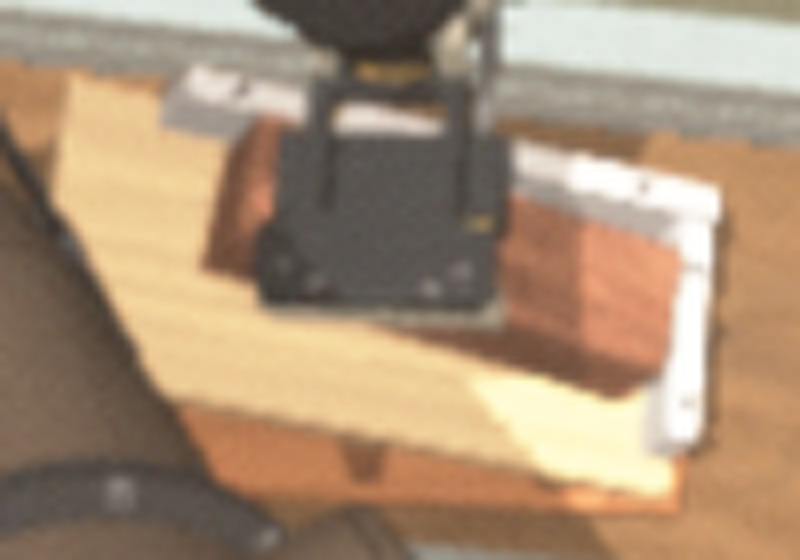

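```bash
python3 -m jog '[[0.006,-0.003,0,0],[0.0165,-0.006,0,0],[0.0165,-0.0065,0,0],[0.0165,-0.0065,0,0],[0.0165,-0.0065,0,0]]' -1; python3 -m jog '[[0,0,0.01,0],[0,0,0.025,0],[0,0,0.04,0],[0,0,0.05,0],[0,0,0.054,0]]' -1; python3 -c "
from h import *
b=read_camera('side')[:,:,::-1];cv2.imwrite('pics/side13.png',b);b=cv2.resize(b[200:310,240:370],None,fx=5,fy=5,interpolation=2);cv2.imwrite('pics/s13.png',b)
"
```

```text
time: 16.77
ee_pos: [0.4909, 0.1157, 0.1994]
orientation: [0.736, -0.677, 0.002, 0.001]
contact_force: [-0.1, -0.3, -0.7]
gripper_width: 0.0874
time: 17.4
ee_pos: [0.4907, 0.1153, 0.1444]
orientation: [0.736, -0.676, 0.002, 0.002]
contact_force: [-0.0, -0.5, -1.1]
gripper_width: 0.0876
```

View pics/s13.png

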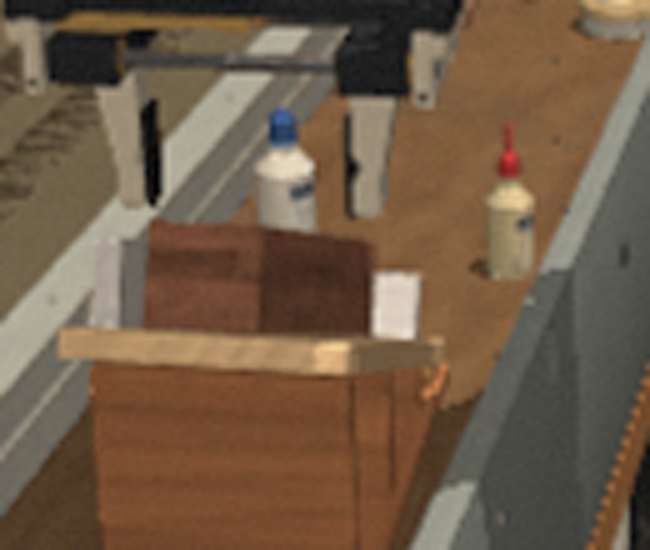

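```bash
cat > bc.py <<'E'
from crad import *
th,o=.084,np.array([.521,.067])
ex=np.array([np.cos(th),np.sin(th),0]);ey=np.array([-np.sin(th)*c,np.cos(th)*c,s]);ez=np.cross(ex,ey);p0=np.r_[o,.03]
def cast(n,px,zc):
    Q=onplane(n,px,p0+ez*zc,ez)-p0; return np.c_[Q@ex,Q@ey]*1000
def pt(x,y,z): return p0+ex*x/1000+ey*y/1000+ez*z/1000
E
python3 - <<'E'
from bc import *
g=lambda P:f(P,8,[210,195])
print("low near bottom",cast("top",g([[618,397]]),0))
print("high near bottom",cast("top",g([[203,268]]),0))
h=lambda P:f(P,5,[240,200])
print("side: high/fence/top, bottom",cast("side",h([[150,222]]),.045),cast("side",h([[146,330]]),0))
print("side: high/near/top bottom",cast("side",h([[265,230]]),.045),cast("side",h([[262,334]]),0), "low/near top",cast("side",h([[375,243]]),.045))
print("fence end", cast("side",h([[122,240]]),.036),"fence low inner top(top)",cast("top",g([[675,210]]),.036),"stop inner top near",cast("top",g([[672,440],[675,260]]),.03))
E
```

```text
low near bottom [[-65.8262   9.2276]]
high near bottom [[-49.2617 176.1884]]
side: high/fence/top, bottom [[  4.6305 145.9428]] [[ -9.0782 191.4426]]
side: high/near/top bottom [[-37.7007 111.1506]] [[-43.0919 129.3258]] low/near top [[-64.2067 -16.743 ]]
fence end [[  6.168  181.3169]] fence low inner top(top) [[-0.5225  5.3644]] stop inner top near [[-90.6276  -1.624 ]
 [-18.1794   1.6252]]
```

```bash
python3 -m jog '[[0,0,0.01,0],[0,0,0.02,0],[0,0,0.032,0],[0,0,0.042,0],[0,0,0.046,0]]' -1; python3 -m jog '[[0,-0.003,0,0],[0,-0.006,0,0],[0,-0.009,0,0],[0,-0.012,0,0],[0,-0.015,0,0]]' -1; python3 -c "
from h import *
b=read_camera('side')[:,:,::-1];cv2.imwrite('pics/side14.png',b);b=cv2.resize(b[200:310,240:370],None,fx=5,fy=5,interpolation=2);cv2.imwrite('pics/s14.png',b)
b=read_camera('top')[:,:,::-1];b=cv2.resize(b[195:265,210:310],None,fx=8,fy=8,interpolation=2);cv2.imwrite('pics/t14.png',b)
"
```

```text
time: 18.08
ee_pos: [0.4904, 0.1148, 0.0975]
orientation: [0.736, -0.677, 0.002, 0.003]
contact_force: [-0.2, 1.0, 0.5]
gripper_width: 0.0877
time: 18.7
ee_pos: [0.5055, 0.1161, 0.0976]
orientation: [0.736, -0.677, 0.002, 0.003]
contact_force: [-0.9, -0.8, 0.1]
gripper_width: 0.0877
```

View pics/s14.png

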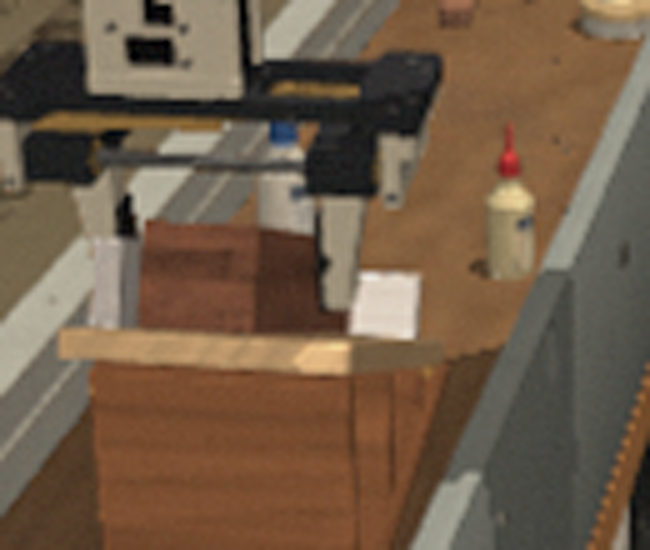

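View pics/t14.png

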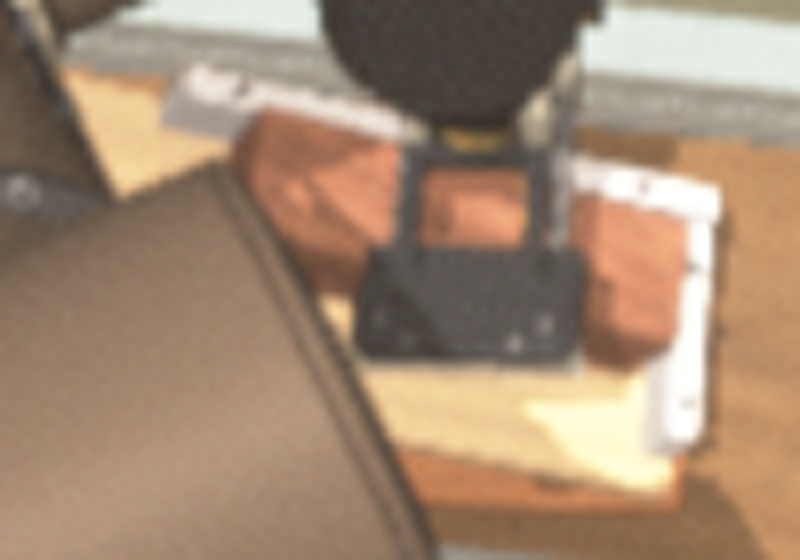

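```bash
python3 -m jog '[[0,-0.001,0,0],[0,-0.002,0,0],[0,-0.003,0,0],[0,-0.0035,0,0],[0,-0.004,0,0]]' -1; python3 -m jog '[[0,-0.0005,0,0],[0,-0.001,0,0],[0,-0.0015,0,0],[0,-0.002,0,0],[0,-0.002,0,0]]' -1
```

```text
time: 19.42
ee_pos: [0.5097, 0.1165, 0.0975]
orientation: [0.736, -0.677, 0.002, 0.002]
contact_force: [-0.7, -0.8, -0.5]
gripper_width: 0.0876
time: 20.05
ee_pos: [0.5113, 0.1166, 0.0974]
orientation: [0.736, -0.677, 0.002, 0.003]
contact_force: [-3.0, 0.5, 2.1]
gripper_width: 0.0875
```

```bash
python3 -m jog '[[0,-0.0005,0,0],[0,-0.001,0,0],[0,-0.001,0,0],[0,-0.001,0,0],[0,-0.001,0,0]]' -1; python3 -m jog '[[0,-0.0005,0,0],[0,-0.001,0,0],[0,-0.001,0,0],[0,-0.001,0,0],[0,-0.001,0,0]]' -1; python3 -c "
from h import *
b=read_camera('side')[:,:,::-1];cv2.imwrite('pics/side15.png',b);b=cv2.resize(b[200:310,240:370],None,fx=5,fy=5,interpolation=2);cv2.imwrite('pics/s15.png',b)
b=read_camera('top')[:,:,::-1];b=cv2.resize(b[195:265,210:310],None,fx=8,fy=8,interpolation=2);cv2.imwrite('pics/t15.png',b)
"
```

```text
time: 20.68
ee_pos: [0.5113, 0.1165, 0.0973]
orientation: [0.736, -0.677, 0.001, 0.003]
contact_force: [-6.7, 2.8, 4.6]
gripper_width: 0.0878
time: 21.3
ee_pos: [0.5113, 0.1164, 0.0971]
orientation: [0.736, -0.677, 0.001, 0.004]
contact_force: [-7.5, 1.3, 4.6]
gripper_width: 0.0878
```

View pics/s15.png

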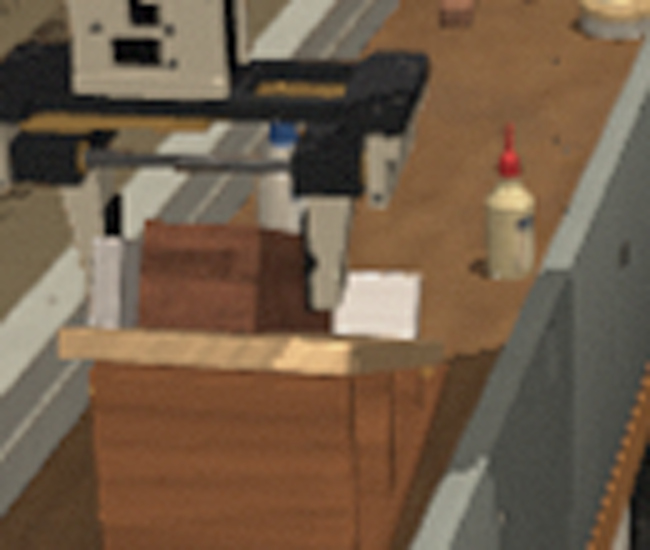

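View pics/t15.png

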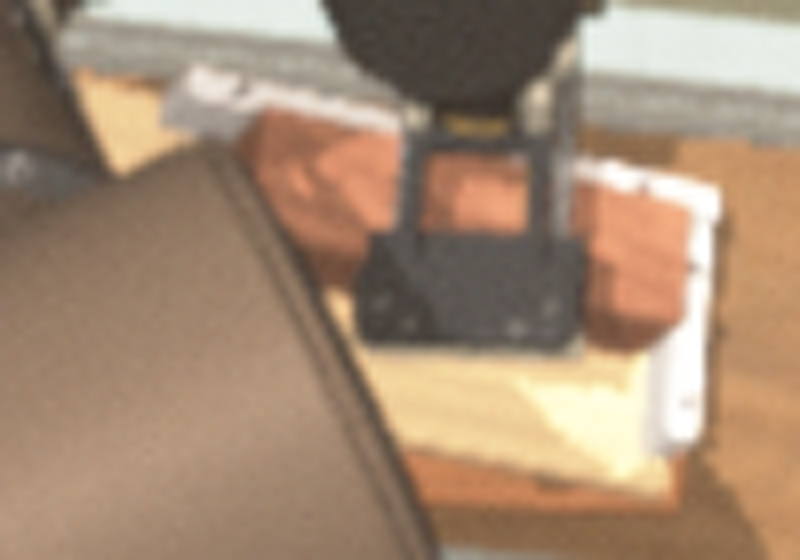

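```bash
python3 -m jog '[[0,0.003,0,0],[0,0.007,0,0],[0,0.008,-0.02,0],[0,0.008,-0.06,0],[0,0.008,-0.1,0]]' -1; python3 -m jog '[[-0.03,0.003,-0.02,0],[-0.06,0.006,-0.02,0],[-0.09,0.009,-0.02,0],[-0.12,0.0135,-0.02,0],[-0.126,0.0135,-0.02,0]]' 1; python3 -c "
from h import *
b=read_camera('side')[:,:,::-1];cv2.imwrite('pics/side16.png',b);b=cv2.resize(b[200:310,240:370],None,fx=5,fy=5,interpolation=2);cv2.imwrite('pics/s16.png',b)
b=read_camera('top')[:,:,::-1];cv2.imwrite('pics/top16.png',b);b=cv2.resize(b[195:265,210:310],None,fx=8,fy=8,interpolation=2);cv2.imwrite('pics/t16.png',b)
"
```

```text
time: 22.02
ee_pos: [0.5039, 0.1164, 0.1983]
orientation: [0.736, -0.677, 0.001, 0.004]
contact_force: [1.4, 0.6, -0.6]
gripper_width: 0.0877
time: 22.65
ee_pos: [0.4797, 0.2423, 0.2175]
orientation: [0.737, -0.676, 0.001, 0.004]
contact_force: [0.4, 0.7, -0.4]
gripper_width: 0.0431
```

View pics/s16.png

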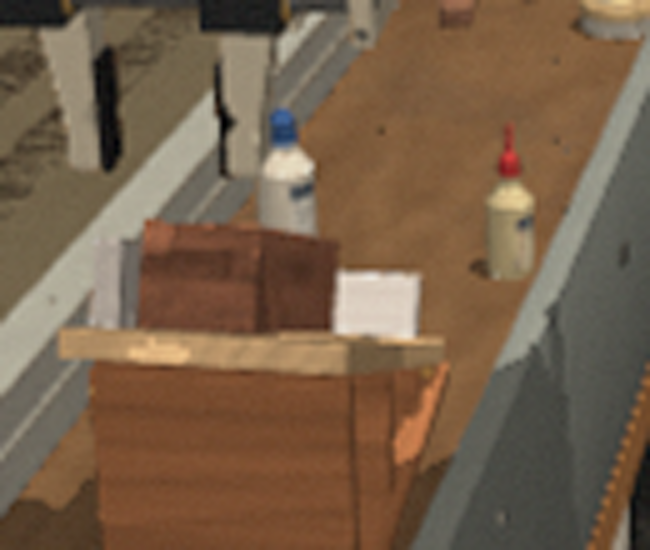

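View pics/t16.png

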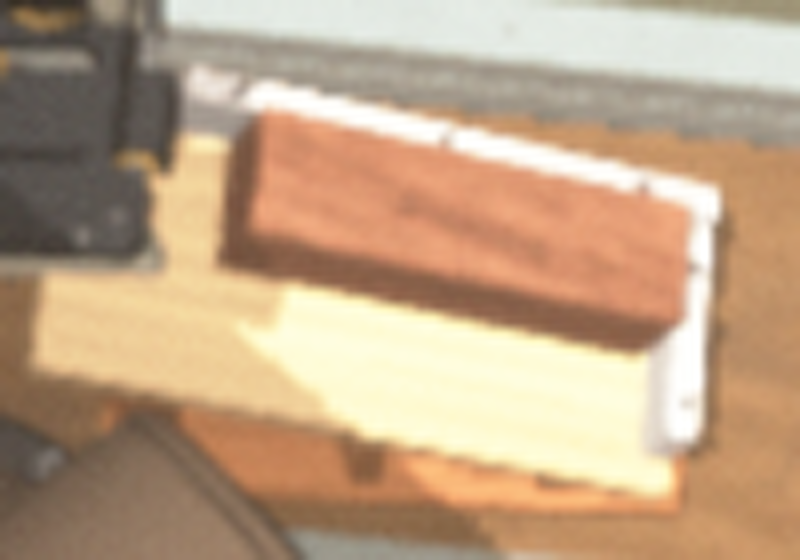

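```bash
python3 - <<'E'
from bc import *
g=lambda P:f(P,8,[210,195])
print(cast("top",g([[265,110],[690,205],[683,318],[247,232]]),.045))
print(cast("top",g([[640,352],[222,265]]),0))
print("stop top inner",cast("top",g([[665,440],[683,325]]),.03),"stop base",cast("top",g([[645,450]]),0),"fence top inner?",cast("top",g([[250,100],[690,200]]),.036))
E
```

```text
[[ -2.1856 172.0633]
 [ -1.2707   3.0754]
 [-47.4816   3.1526]
 [-50.8505 174.2139]]
[[-45.7025   1.3827]
 [-46.5139 169.1562]]
stop top inner [[-91.1938   1.2063]
 [-43.8025  -3.2726]] stop base [[-84.9157  -3.2342]] fence top inner? [[  4.586  175.3952]
 [  4.9792  -0.5525]]
```

```bash
python3 -m jog '[[0,0,0,0],[0,0,0.01,0],[0,0,0.025,0],[0,0,0.04,0],[0,0,0.055,0]]' 1; python3 -m jog '[[0,0,0.003,0],[0,0,0.007,0],[0.002,0,0.008,0],[0.004,0,0.009,0],[0.006,0,0.01,0]]' 1; python3 -c "
from h import *
b=read_camera('side')[:,:,::-1];b=cv2.resize(b[200:310,240:370],None,fx=5,fy=5,interpolation=2);cv2.imwrite('pics/s17.png',b)
b=read_camera('top')[:,:,::-1];b=cv2.resize(b[195:265,210:310],None,fx=8,fy=8,interpolation=2);cv2.imwrite('pics/t17.png',b)
"
```

```text
time: 23.38
ee_pos: [0.4795, 0.2406, 0.1609]
orientation: [0.736, -0.677, 0.001, 0.005]
contact_force: [0.4, 0.9, 0.2]
gripper_width: 0.0002
time: 24.0
ee_pos: [0.48, 0.2344, 0.1513]
orientation: [0.736, -0.677, 0.001, 0.004]
contact_force: [-1.0, 0.1, 0.5]
gripper_width: 0.0003
```

View pics/s17.png

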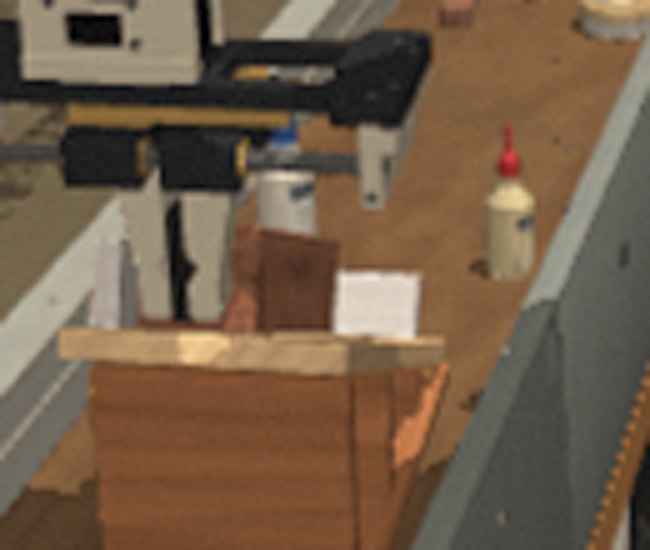

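View pics/t17.png

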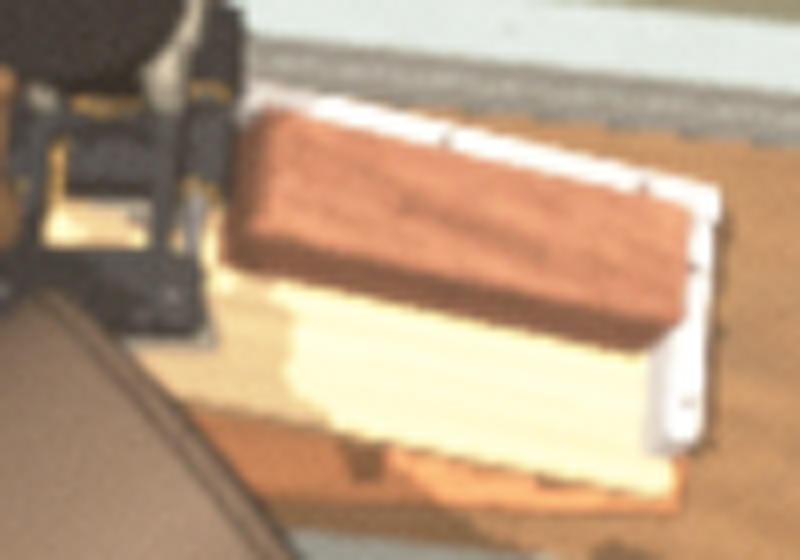

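```bash
python3 -m jog '[[0.002,0,0.001,0],[0.004,0,0.002,0],[0.006,0,0.003,0],[0.008,0,0.004,0],[0.01,0,0.005,0]]' 1; python3 -m jog '[[0.001,0,0.0005,0],[0.002,0,0.001,0],[0.003,0,0.0015,0],[0.004,0,0.002,0],[0.004,0,0.002,0]]' 1;  python3 -m jog '[[0.001,0,0.0005,0],[0.002,0,0.001,0],[0.002,0,0.001,0],[0.002,0,0.001,0],[0.002,0,0.001,0]]' 1
```

```text
time: 24.72
ee_pos: [0.4808, 0.2241, 0.1461]
orientation: [0.736, -0.677, 0.001, 0.005]
contact_force: [0.4, -0.7, -0.6]
gripper_width: 0.0005
time: 25.35
ee_pos: [0.4811, 0.2201, 0.1441]
orientation: [0.736, -0.677, 0.001, 0.005]
contact_force: [-0.2, -0.7, 0.1]
gripper_width: 0.0007
time: 25.98
ee_pos: [0.4814, 0.2184, 0.1433]
orientation: [0.736, -0.677, 0.001, 0.004]
contact_force: [-2.3, 4.6, 1.4]
gripper_width: 0.0002
```

```bash
python3 -m jog '[[0.001,0,0.0005,0],[0.0015,0,0.0008,0],[0.0015,0,0.0008,0],[0.0015,0,0.0008,0],[0.0015,0,0.0008,0]]' 1;  python3 -m jog '[[0.001,0,0.0005,0],[0.0015,0,0.0008,0],[0.0015,0,0.0008,0],[0.0015,0,0.0008,0],[0.0015,0,0.0008,0]]' 1;python3 -c "
from h import *
b=read_camera('side')[:,:,::-1];b=cv2.resize(b[200:310,240:370],None,fx=5,fy=5,interpolation=2);cv2.imwrite('pics/s18.png',b)
b=read_camera('top')[:,:,::-1];b=cv2.resize(b[195:265,210:310],None,fx=8,fy=8,interpolation=2);cv2.imwrite('pics/t18.png',b)
"
```

```text
time: 26.6
ee_pos: [0.4815, 0.2182, 0.1431]
orientation: [0.736, -0.676, 0.0, 0.003]
contact_force: [-6.1, 7.8, 7.2]
gripper_width: 0.0003
time: 27.22
ee_pos: [0.4815, 0.2182, 0.1432]
orientation: [0.737, -0.676, -0.0, 0.002]
contact_force: [-7.3, 7.9, 8.2]
gripper_width: 0.0004
```

View pics/t18.png

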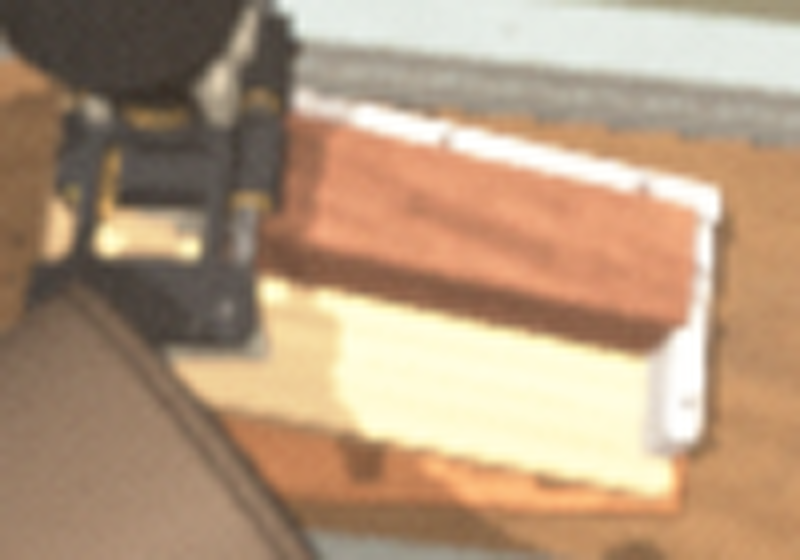

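```bash
python3 -m jog '[[-0.002,0,-0.001,0],[-0.008,0,-0.004,0],[-0.015,0,-0.02,0],[-0.02,0,-0.05,0],[-0.025,0,-0.09,0]]' 1;  python3 -m jog '[[-0.01,0,-0.01,0],[-0.03,0,-0.02,0],[-0.05,0,-0.02,0],[-0.06,0,-0.02,0],[-0.06,0,-0.02,0]]' 1;python3 -c "
from h import *
b=read_camera('side')[:,:,::-1];cv2.imwrite('pics/side19.png',b);b=cv2.resize(b[200:310,240:370],None,fx=5,fy=5,interpolation=2);cv2.imwrite('pics/s19.png',b)
b=read_camera('top')[:,:,::-1];cv2.imwrite('pics/top19.png',b);b=cv2.resize(b[195:265,210:310],None,fx=8,fy=8,interpolation=2);cv2.imwrite('pics/t19.png',b)
"
```

```text
time: 27.95
ee_pos: [0.4792, 0.2427, 0.233]
orientation: [0.736, -0.676, -0.0, 0.004]
contact_force: [-0.5, 1.2, 0.6]
gripper_width: 0.0004
time: 28.58
ee_pos: [0.4737, 0.3033, 0.2516]
orientation: [0.737, -0.676, -0.0, 0.005]
contact_force: [0.3, -0.3, -0.2]
gripper_width: 0.0002
```

View pics/s19.png

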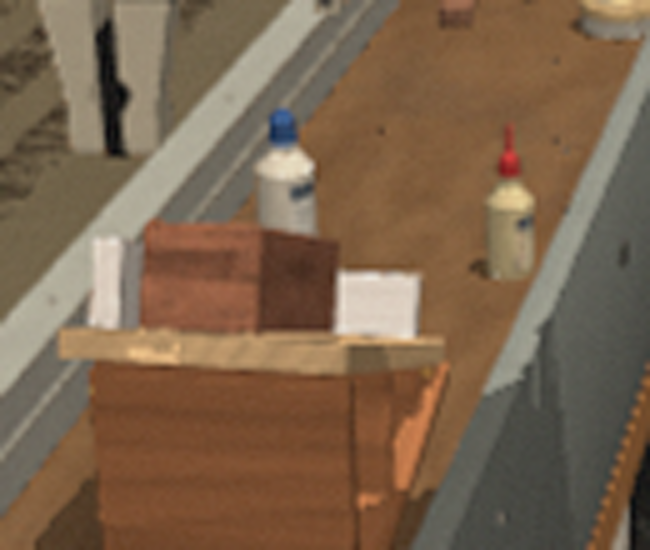

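View pics/t19.png

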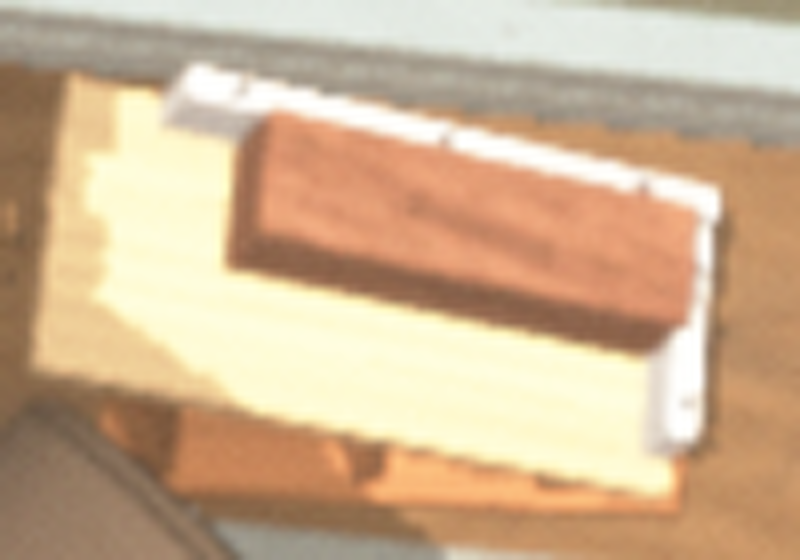

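```bash
cat > meas.py <<'E'
from bc import *
import sys
im=cv2.imread(sys.argv[1]).astype(np.float32); 
G=f
def edge(chan_fn,p,q,n=40,half=3.0,trim=.12):
    # strongest subpixel gradient along normal of rough line p-q (full px)
    p,q=np.array(p,float),np.array(q,float); d=(q-p)/np.linalg.norm(q-p); nn=np.array([-d[1],d[0]]); out=[]
    g=chan_fn(im)
    ts=np.arange(-half,half+.01,.1)
    for a in np.linspace(trim,1-trim,n):
        m=p+a*(q-p); pts=m+ts[:,None]*nn
        v=cv2.remap(g,pts[:,0].astype(np.float32)[None],pts[:,1].astype(np.float32)[None],cv2.INTER_LINEAR)[0]
        v=cv2.GaussianBlur(v[None],(0,0),4)[0]; gr=np.abs(np.gradient(v)); w=np.where(gr>gr.max()*.5,gr,0); i=gr.argmax(); w[np.abs(np.arange(len(w))-i)>8]=0
        out.append(m+nn*(w@ts/w.sum()))
    out=np.array(out,np.float32); vx,vy,x,y=cv2.fitLine(out,cv2.DIST_HUBER,0,.01,.01).ravel()
    dd=np.array([vx,vy]); c0=np.array([x,y]); t=(out-c0)@dd
    return np.array([c0+dd*t.min(),c0+dd*t.max()]),np.std((out-c0)@[-vy,vx])
blue=lambda i:i[:,:,0]
g=lambda P:f(P,8,[210,195])
def show(nm,a,b,z,half=2.0):
    L,sd=edge(blue,g([a])[0],g([b])[0],half=half); C=cast("top",L,z); d=C[1]-C[0]
    print(nm,"ends",C.ravel().round(1),"res",round(float(sd),2),"ang",np.arctan2(d[1],d[0]).round(4)); return C
show("block near bottom",(228,267),(640,352),0)
show("block near top",(245,235),(690,325),.045)
show("block far top/fence",(268,112),(695,205),.045)
show("bed near",(32,372),(680,497),0)
show("fence outer top",(205,65),(720,188),.036)
show("fence base hi part",(163,127),(235,140),0)
show("block low end top",(695,208),(690,318),.045)
show("block hi bottom",(238,150),(228,267),0)
show("block hi top",(268,115),(248,238),.045)
show("bed hi",(65,72),(32,372),0)
show("stop top inner exposed",(685,330),(665,440),.03,1.2)
show("stop outer top",(720,190),(700,440),.03)
E
python3 meas.py pics/top19.png
```

```text
block near bottom ends [-48.  147.8 -48.2  22.3] res 0.09 ang -1.5718
block near top ends [-49.9 154.5 -50.3  22. ] res 0.19 ang -1.5743
block far top/fence ends [ -0.6 151.   -1.4  22.3] res 0.2 ang -1.577
bed near ends [-100.8  205.8 -101.4   13.4] res 0.21 ang -1.574
fence outer top ends [ 13.8 169.9  13.5  13.1] res 0.13 ang -1.573
fence base hi part ends [  1.8 193.6   1.9 172.6] res 0.13 ang -1.5628
block low end top ends [-41.4  -0.2  -7.3  -0. ] res 0.11 ang 0.0054
block hi bottom ends [-41.5 169.1  -5.6 168.7] res 0.11 ang -0.0097
block hi top ends [-46.9 169.4  -9.5 171.8] res 0.45 ang 0.0637
bed hi ends [-88.7 235.5   1.2 235.2] res 0.15 ang -0.0034
stop top inner exposed ends [-85.8   1.5 -51.2  -1.7] res 0.05 ang -0.0929
stop outer top ends [-76.3 -12.8   2.  -13.9] res 0.17 ang -0.0131
```

```bash
python3 -c "
from station import *
o=observe();print(o['time'],o['contact_force'],finish_job())"
```

```text
the job is handed in; nothing more can be done
28.675 [-0.27927812  0.16206737 -0.41860908] None
```

The brick-red block is on the cradle bed, released, with its side against the fence and its lower end at the stop. I handed the job in at 28.7 s of the 58 s allowed; no verdict was reported.

**How it was done:**
- I gripped the block across its width, carried it over the bottles, and pressed it onto the slope so it pivoted flat, then let go.
- A coarse push with closed fingers turned the block about 0.1 rad. I squared it up and seated it on the fence with the open gripper straddling block and fence, until it stalled at about 8 N.
- I then pushed it down the slope from the high end until it stalled at the stop, and backed the arm off.

**Last checks (top picture, arm clear):**
- **Fence:** the block's near long edge is within about 0.003 rad of the bed edge and fence directions. It sits at x of about -48 to -50 mm, where -50 is fully home.
- **Stop:** the low end reads y of about 0 mm and the high end about 169 mm, where 170 is home.
- **Lie and bystanders:** it looked flat in both views. The bottles looked unmoved in the last close-ups. I did not measure them, or look at the tin, tools and cleaning block at the end, but nothing was near those.

**Disagreements:**
- Known cradle edges read 1 to 2 mm off nominal in the same picture, so home is confirmed only to about that accuracy.
- Two weak edge fits disagreed on angle: the block's high top edge by 0.06 rad and the stop's exposed edge by 0.09 rad. I set them aside because both are short, poorly defined edges.
- The final push down the slope also showed an unexplained sideways force of about 7 N. It went away once the arm backed off.

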